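# Rake the fixture plate from under the shelf and seat it on its kinematic base

### The arm

A 6-joint arm with a two-finger parallel gripper is mounted at the origin on a cart in front of the work surface, level with it; the furniture and walls round the work are solid. World frame = base frame: x ahead of the robot, y to its left, z up, the work surface at z = 0. Lengths are in m, angles in rad, forces in N, time in s.
With the tool pointing down it reaches from about 0.375 to 0.9 m from the base axis. Payload 3.1 kg.
Tool frame: the origin (TCP) lies at the very end of the fingers, on their centre line; the grasp point (between the pads) lies robot.grasp_offset behind it (robot.grasp_offset is the distance from the TCP to the grasp point, in m); z points along the fingers, y is the direction in which the jaws open and shut (so a half turn about z gives the same grasp; the last joint's range is limited). The gripper opens to 87 mm and grips with 3 to 60 N. Pads are 19 mm wide; open, the fingers measure 117 mm over their backs; the gripper's body (75 mm by 190 mm) begins 51 mm behind the grasp point.
Start: joints at [1.113, 0.527, 1.433, -0, 1.181, -0.178], TCP at [0.173, 0.601, 0.197] pointing down, gripper open.
Joint ranges: [-3.08, 3.08], [-0.75, 2.2], [0.22, 2.44], [-1.43, 4.57], [0, 2.65], [-2.85, 2.85]. Speed limits (rad/s): [2.79, 2.79, 3.14, 3.14, 3.14, 3.14].

### API

Orientations are given as a unit quaternion [x, y, z, w].
In Python, from rig import robot gives the robot as it stands.
- The arm moves only by the tool drive_tool, never from a script. Its argument "targets" is one flat list of numbers, 6 for each row, row after row: the shift along the tool's x, y, z in cm, then the turn, a rotation vector about the tool's x, y, z in degrees. A call has 1 to 12 rows; each row is the pose to reach, as a shift and turn from the pose commanded when the call began, along the tool's axes at that moment; what a row does not reach only later rows make up. A row lasts 1/12 s, in which the tool goes at most 41.7 mm and 7.16 degrees, less where a joint would pass 70% of its speed; a pose out of reach is approached as far as the arm can. A call with a gripper value outside its range is refused whole. "grip" is the gripper command: -1 is fully open, 1 is shut, values between are in proportion, set as the call begins (left out, the last holds). The fingers move at their own pace and stop on an object; "squeeze" is the grip in N (left out, the last holds). Time passes only in rows, so rows that repeat a pose let the fingers close. It gives the time, the measured TCP pose, the force and the opening at its end, in the units of the state.
- robot.get_obs(): the state, without advancing time (a new reading comes with each control period).
- robot.camera(name): name is "side" or "top" or "wrist"; returns (picture, depth): 400x640x3 uint8, red, green, blue; 400x640 float32, m along the optical axis (not along the pixel's ray), 0 where there is no reading.
- robot.calibration(name): a dict with "mtx" (3x3 intrinsics, pixels), "R" (3x3) and "t" (3): a world point X has camera coordinates R X + t; the wrist camera has in their place "hand_eye" (4x4, takes a point from camera to tool coordinates, whose origin is the TCP and whose axes are the flange's). Camera axes: x right, y down, z forward; pixel columns grow to the right and rows downward; lengths in m; the calibration is good to about 2 mm. A picture is of the moment at which its call begins: read the wrist's pose just before it. calibration takes no time and is no camera call.
- robot.hand_in(): hands the job in, once; it reports no verdict.
The state is a dict: "time": time; "q": joint angles; "joint_velocities": joint speeds; "joint_torque": joint torques, N m; "position": TCP position; "tool_rot": TCP orientation; "ft_force": force on the tool from outside, world axes, zero at the start; "moment": the same for the moment, N m; "grip_width": finger opening in m.
Only numpy, scipy, OpenCV 4.12 (cv2) and the standard library are available. Lean on these libraries where they do the work, as an engineer would, in place of code of your own. Each camera call takes 0.05 s, during which the arm holds its last target.

### The job

The fixture plate with the three ball feet has slid in under the low slatted shelf: rake it right out to the front with the flat hook, without reaching in with the gripper, and lay the hook down flat on the bench in front of the shelf, not touching the base. Then lift the plate by its bar and set it gently, level and the right way round, on the kinematic base so that its balls settle fully home in the cone, the vee and the flat. Leave the whetstone and cork block stored under the shelf, the tin on it and the punch block as they stand.

Things in the scene. Friction and masses are not known exactly. Their poses are not given: they have to be found in the camera images.
- shelf: Low slatted wooden shelf fixed on the bench: 150 deep (its x) x 400 wide (y), a 14 mm cheek at each end, else open below with 46 mm clear height; top face at 54 mm. Four slats along y, 24 wide with 18 mm gaps. Origin on the bench under its centre; its x points away from the robot: the front edge is at x = -75 mm in this frame.
- plate_grip (a point): Middle of the plate's dark steel grip bar, 40 long (x) x 12 wide (y) x 18 high, 26 mm above the ball undersides (bar top 35). Plate: loose, 0.18-0.33 kg, aluminium triangle 78 x 68 mm, corners rounded 12 mm about the balls, 9 to 17 mm above the ball undersides; -x is its point, facing the robot within 0.6 rad of the shelf's -x. Starts under the shelf, 60 to 80 mm behind its front edge.
- plate_ball_a (a point): Centre of ball a, at the plate's point, 34 mm along -x and 19 mm below the grip bar's middle; it belongs in the cone. The three balls are smooth low-friction steel, 14 mm diameter, fixed to the plate, which slides easily on them.
- plate_ball_b (a point): Centre of ball b: x 20, y 22, z -19 mm from the grip bar's middle in the plate's axes; it belongs in the vee.
- plate_ball_c (a point): Centre of ball c: x 20, y -22, z -19 mm from the grip bar's middle in the plate's axes; it belongs on the flat.
- seat_cone (a point): Where ball a's centre is when home in the 45 degree cone, 27 mm above the bench. Axes of the fixed grey base; the seated plate's axes match them, its grip bar's middle then 34 mm along +x and 46 mm above the bench. Base slab 10 high, x -18 to 84, y -46 to 46 mm from here; cone and vee blocks 26 mm square, tops at 25.6 mm, mouths 17 mm wide.
- seat_vee (a point): Centre of ball b when home in the vee (through groove, 45 degree sides) that points at the cone.
- seat_flat (a point): Centre of ball c when home on the flat, a round pad of 24 mm diameter, 20 mm high. The base stands either to the right of the hook or far left, beyond the room's fixed black plier rack (box 80 mm high, its pliers taller, between x 0.31 and 0.58, y 0.13 and 0.34 m); the bench in front of the shelf, x 0.38 to 0.58, y -0.08 to 0.12 m, holds only the hook.
- hook_handle (a point): Middle of the drag hook's wooden handle, 80 long (x) x 18 wide (y) x 24 high, 12 mm above the bench it lies on. Hook: loose, 0.09 kg, 200 mm long, x -40 to 160 in this frame. A steel strip 4 thick (y -2 to 2), 16 high from the bench, standing on edge, runs on from the handle along +x and ends in the foot. Balance point about x 40 mm.
- hook_foot (a point): Middle of the inner (handle-side) face of the hook's foot, x 156, y 28 mm from the handle's middle, 8 mm up. The foot is the strip's end bent square to the hook's +y: 4 thick, 16 high, reaching y 54 mm.
- stone_mid (a point): Centre of the whetstone, 52 (x) x 150 (y) x 25 mm high, loose, stored under one end of the shelf (which end varies), its length along the shelf's x; to be left alone.
- sand_block_mid (a point): Centre of the cork sanding block, 50 (x) x 90 (y) x 28 mm high, loose, stored under the other end of the shelf, its length along the shelf's x; to be left alone.
- punches_mid (a point): Centre of the wooden punch block, 36 (x) x 60 (y) x 26 mm high, its three punches standing to 65 mm; loose, on the other side of the bench from the base; to be left alone.
- paste_tin_mid (a point): Centre of the round tin, 69 mm diameter, 28 mm high, standing loose on the shelf; to be left alone.
Mind the look-alikes: they are no part of the job. Leave any blue look-alike of the part that bears plate_grip alone.

How it is judged:
On the way, in this order (a step that is already met when the one before it is completed fails the run):
1. the hook is on the plate while the plate is still beneath the shelf (contact force between hook and plate above 0.05 N and x of plate_grip in the frame of shelf above -0.075 m).
2. the plate has been drawn out clear in front of the shelf (its grip bar at least 45 mm in front of the front edge) (x of plate_grip in the frame of shelf below -0.12 m), for 0.1 s.
At the end, for the whole second after the job is handed in: All three balls are within 2 mm of their home points in cone, vee and flat and the plate is at rest; the hook lies flat on the bench at rest, its foot in front of the shelf's front edge, not touching the base (distance between plate_ball_a and seat_cone below 0.002 m and distance between plate_ball_b and seat_vee below 0.002 m and distance between plate_ball_c and seat_flat below 0.002 m and linear speed of each of plate, hook below 0.01 m/s and x of hook_foot in the frame of shelf below -0.079 m and height (world z) of hook_foot below 0.013 m and height (world z) of hook_handle below 0.016 m and contact force between hook and base below 0.05 N).
It fails at once if the gripper touches the plate while the plate is still under the shelf (contact force between the fingers and plate above 0.3 N and x of plate_grip in the frame of shelf above -0.1 m and height (world z) of plate_grip below 0.035 m).
It fails at once if the plate is tipped more than 25 degrees (angle between plate_grip's own z axis and vertical above 0.44 rad).
It fails at once if the plate is struck or pressed on its seats with more than 30 N (contact force between plate and base above 30 N).
It fails at once if the whetstone or the cork block is shifted more than 20 mm (distance of any of stone_mid, sand_block_mid from where it was at the start of the episode above 0.02 m).
It fails at once if the punch block or the tin is shifted more than 20 mm (distance of any of punches_mid, paste_tin_mid from where it was at the start of the episode above 0.02 m).
It also fails if it takes over 67 s, if anything falls off the work surface, if the arm or the gripper's body presses on something with over 40 N, if the wrist force passes 120 N, or if a joint passes its speed limit or range.

## Working session

There is one attempt and no reset: what is moved stays moved. The work goes in short steps, Python scripts to look and compute and a tool call to move; the robot and the scene stay as the last step left them, time stands still between calls to the robot, and variables do not carry over. Pictures are saved under pics/ and viewed, and the job is handed in when it is done.

Besides the shell and the picture viewer there is one more tool, called after "Request:" as a command line: name --argument value ..., lists and objects as JSON in quotes. drive_tool: Moves the arm, as the interface text tells. Its arguments: {"type":"object","properties":{"targets":{"type":"array","items":{"type":"number"}},"grip":{"type":"number"},"squeeze":{"type":"number"}},"required":["targets"]}

```bash
ls; mkdir -p pics; cat > h.py <<'E'
import numpy as np, cv2
from rig import robot
from scipy.spatial.transform import Rotation as R
def snap(n,f):
    im,d=robot.camera(n); cv2.imwrite(f'pics/{f}.png',im[:,:,::-1]); np.save(f'pics/{f}.npy',d); return im,d
def pt(n,u,v,z=None,d=None,pose=None):
    c=robot.calibration(n); K=np.array(c['mtx']); r=np.linalg.inv(K)@np.array([u,v,1.])
    if 'hand_eye' in c:
        H=np.array(c['hand_eye']); p,q=pose; Rt=R.from_quat(q).as_matrix()
        A=Rt@H[:3,:3]; o=Rt@H[:3,3]+np.array(p)
    else:
        A=np.array(c['R']).T; o=-A@np.array(c['t'])
    w=A@r
    if z is not None: return o+w*(z-o[2])/w[2]
    return o+w*d
E
python3 - <<'E'
from h import *
print(robot.get_obs(), robot.grasp_offset)
for n in ['side','top','wrist']:
    snap(n,n+'0'); print(robot.calibration(n))
print(robot.get_obs()['time'])
E
```

```text
pics
{'time': 0.0, 'q': array([ 1.11249984e+00,  5.28447080e-01,  1.43393062e+00, -3.50632985e-05,
        1.18140412e+00, -1.78492373e-01]), 'joint_velocities': array([ 0.0008398 ,  0.00139698, -0.00083763,  0.00093932, -0.00052413,
       -0.00041939]), 'joint_torque': array([-6.87588963e-04, -4.40051007e+01, -1.76589417e+01,  6.33712811e-02,
        5.82104770e-02, -1.60516965e-04]), 'position': array([0.1722193 , 0.5999643 , 0.19627443]), 'tool_rot': array([ 1.39439438e-01,  9.90229996e-01, -1.04464460e-03, -3.27253817e-04]), 'ft_force': array([-0.3824712 ,  0.34683182, -0.55015164]), 'moment': array([-0.0666354 , -0.02068794,  0.03209736]), 'grip_width': 0.08694203739515163} 0.0187
{'mtx': array([[458.19136259,   0.        , 316.8316542 ],
       [  0.        , 458.19136259, 201.73546941],
       [  0.        ,   0.        ,   1.        ]]), 'R': array([[-0.99911136,  0.04159622,  0.00680022],
       [ 0.0125572 ,  0.44777688, -0.89405715],
       [-0.04023438, -0.89317726, -0.4479013 ]]), 't': array([ 0.54352338, -0.00241977,  1.37876402])}
{'mtx': array([[416.18544607,   0.        , 316.03312358],
       [  0.        , 416.18544607, 197.98169089],
       [  0.        ,   0.        ,   1.        ]]), 'R': array([[ 0.02096881, -0.99977239,  0.00393306],
       [-0.99470693, -0.02125804, -0.10052971],
       [ 0.10059044, -0.00180425, -0.99492628]]), 't': array([0.11285565, 0.57106256, 1.0078536 ])}
{'mtx': array([[282.12084871,   0.        , 322.41262269],
       [  0.        , 282.12084871, 202.80276624],
       [  0.        ,   0.        ,   1.        ]]), 'hand_eye': array([[ 6.01852964e-04, -9.69324434e-01, -2.45784011e-01,
         6.72322248e-02],
       [ 9.99999599e-01,  7.46338369e-04, -4.94707911e-04,
         6.86102255e-04],
       [ 6.62970504e-04, -2.45783615e-01,  9.69324494e-01,
        -1.88875618e-01],
       [ 0.00000000e+00,  0.00000000e+00,  0.00000000e+00,
         1.00000000e+00]])}
0.15
```

View pics/side0.png

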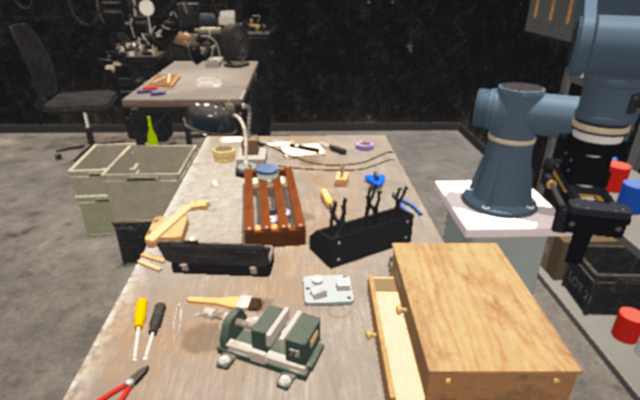

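View pics/top0.png

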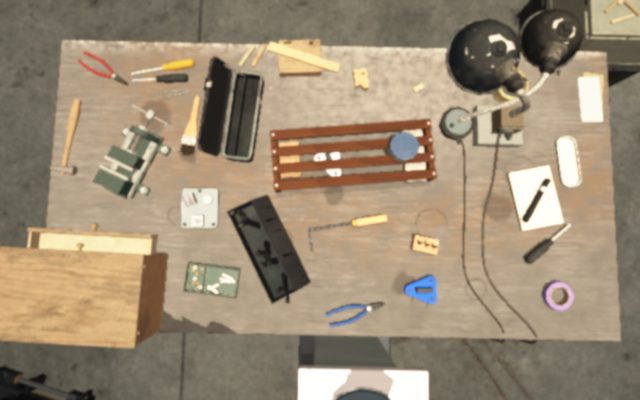

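View pics/wrist0.png

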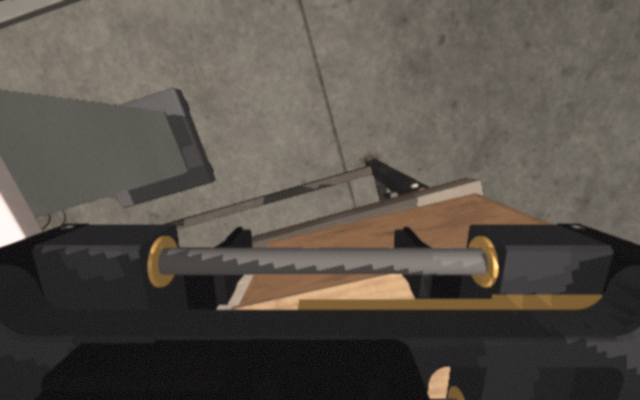

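```bash
python3 - <<'E'
import cv2
im=cv2.imread('pics/top0.png')
cv2.imwrite('pics/c1.png',cv2.resize(im[110:260,260:445],None,fx=4.3,fy=4,interpolation=cv2.INTER_CUBIC)[:600,:800])
cv2.imwrite('pics/c2.png',cv2.resize(im[175:240,165:235],None,fx=9,fy=9,interpolation=cv2.INTER_CUBIC)[:600])
im=cv2.imread('pics/side0.png')
cv2.imwrite('pics/c3.png',cv2.resize(im[150:310,220:420],None,fx=3.75,fy=3.75,interpolation=cv2.INTER_CUBIC))
E
```

```text
(no output)
```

View pics/c1.png

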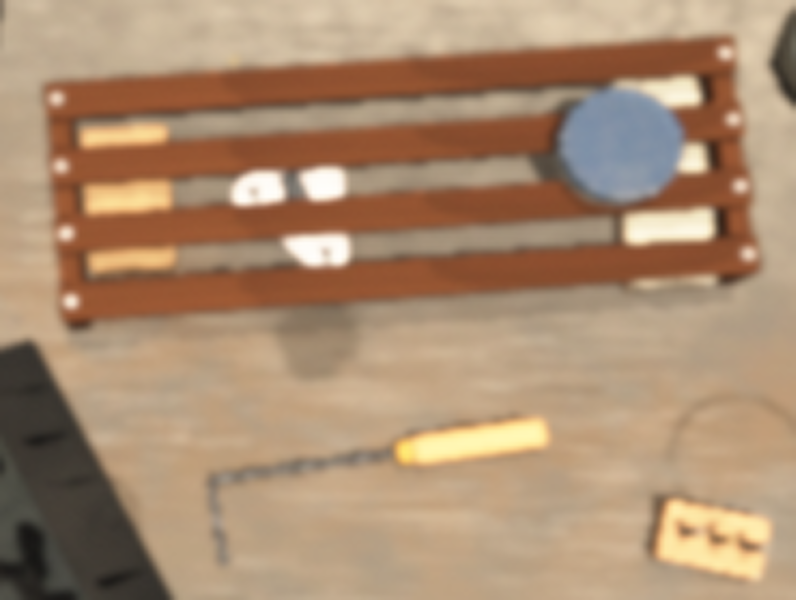

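View pics/c2.png

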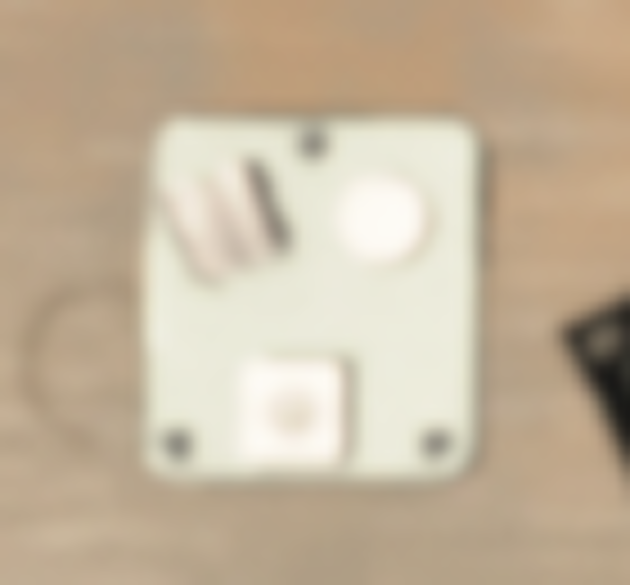

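View pics/c3.png

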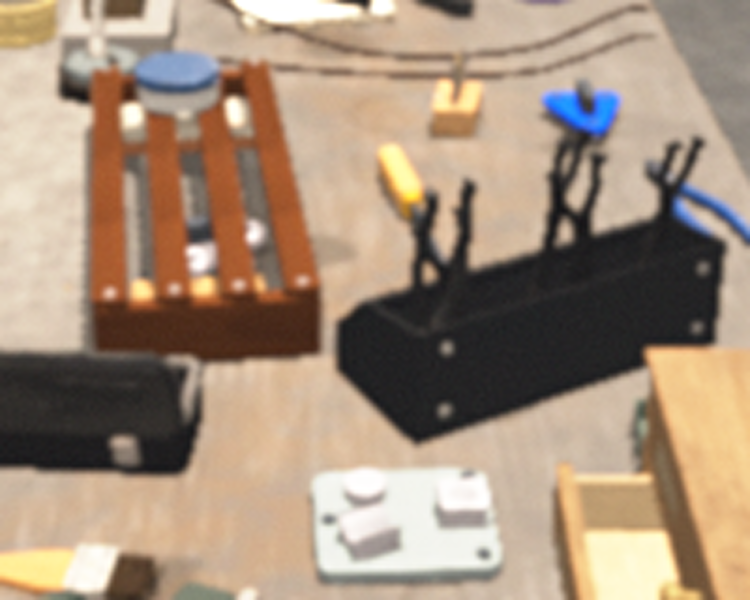

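```bash
python3 - <<'E'
from h import *
f=lambda u,v:(260+u/4.3,110+v/4)
g=lambda u,v:(165+u/9,175+v/9)
def s(n,uv,z): print(n,np.round(pt('top',*uv,z=z),4))
for n,uv in dict(bl=(56,98),fl=(70,300),br=(725,53),fr=(748,254)).items(): s(n,f(*uv),.054)
s('hookhandle_end',f(546,432),.024);s('hookhandle_front',f(398,452),.024);s('corner',f(213,480),.016);s('foottip',f(222,562),.016)
s('tin',f(620,140),.082); s('plateL',f(232,190),.017);s('plateR',f(347,182),.017);s('bar',f(293,185),.035);s('tip',f(325,265),.017)
s('punch',f(715,540),.026)
for n,uv in dict(cone=(290,413)).items(): s(n,g(*uv),.0256)
s('pad',g(382,218),.02); s('vee',g(225,218),.0256)
for uv in [(155,120),(475,120),(150,475),(475,478)]: s('slab',g(*uv),.01)
s('rackcorner',(290,300),.08);s('rack',(230,205),.08);s('rack',(260,195),.08);s('rackc2',(310,280),.08)
E
```

```text
bl [0.721  0.2343 0.054 ]
fl [0.5957 0.2224 0.054 ]
br [ 0.7579 -0.1498  0.054 ]
fr [ 0.6323 -0.1622  0.054 ]
hookhandle_end [ 0.5227 -0.0528  0.024 ]
hookhandle_front [0.5084 0.0328 0.024 ]
corner [0.489  0.1395 0.016 ]
foottip [0.4382 0.1331 0.016 ]
tin [ 0.6951 -0.0833  0.082 ]
plateL [0.6731 0.1324 0.017 ]
plateR [0.6797 0.0644 0.017 ]
bar [0.6734 0.0969 0.035 ]
tip [0.6261 0.0766 0.017 ]
punch [ 0.4579 -0.1499  0.026 ]
cone [0.5054 0.4184 0.0256]
pad [0.5605 0.3971 0.02  ]
vee [0.559  0.4391 0.0256]
slab [0.5878 0.4649 0.01  ]
slab [0.5897 0.3748 0.01  ]
slab [0.4879 0.461  0.01  ]
slab [0.489  0.3703 0.01  ]
rackcorner [0.3254 0.1801 0.08  ]
rack [0.5424 0.3277 0.08  ]
rack [0.5676 0.2577 0.08  ]
rackc2 [0.3719 0.135  0.08  ]
```

```bash
cat >> h.py <<'E'
import json
def cmd(): return json.load(open('cmd.json'))
def plan(x,y,z,yaw,n=None,save=True):
    """delta in tool frame (cm, deg) from commanded pose, tool kept pointing down"""
    c=cmd(); psi=np.radians(c[3]); X=np.array([np.cos(psi),np.sin(psi)]); Y=np.array([np.sin(psi),-np.cos(psi)])
    d=np.array([x-c[0],y-c[1]]); dx,dy,dz=[round(v*100,2) for v in (d@X,d@Y,-(z-c[2]))]; dr=round(-(yaw-c[3]),1)
    p=np.array(c[:2])+(dx*X+dy*Y)/100
    new=[p[0],p[1],c[2]-dz/100,c[3]-dr]
    if save: json.dump(new,open('cmd.json','w'))
    print('row',[dx,dy,dz,0,0,dr],'dist',round(np.linalg.norm([dx,dy,dz])*10,0),'rows>=',np.ceil(max(np.linalg.norm([dx,dy,dz])/4.17,abs(dr)/7.16)),'new',np.round(new,4))
def pose():
    o=robot.get_obs(); return o['position'],o['tool_rot']
E
echo '[0.173,0.601,0.197,163.97]'>cmd.json
python3 -c "
from h import *
plan(.55,.33,.215,100)"
```

```text
row [np.float64(-43.72), np.float64(-15.64), -1.8, 0, 0, 64.0] dist 465.0 rows>= 12.0 new [ 0.55   0.33   0.215 99.97 ]
```

Request:
drive_tool --targets '[-22, -8, -1.8, 0, 0, 32, -22, -8, -1.8, 0, 0, 32, -22, -8, -1.8, 0, 0, 32, -22, -8, -1.8, 0, 0, 32, -22, -8, -1.8, 0, 0, 32, -33, -12, -1.8, 0, 0, 50, -43.72, -15.64, -1.8, 0, 0, 64, -43.72, -15.64, -1.8, 0, 0, 64, -43.72, -15.64, -1.8, 0, 0, 64, -43.72, -15.64, -1.8, 0, 0, 64, -43.72, -15.64, -1.8, 0, 0, 64, -43.72, -15.64, -1.8, 0, 0, 64]'

```text
time: 1.15
position: [0.556, 0.325, 0.215]
tool_rot: [0.645, 0.764, 0.001, 0.002]
ft_force: [-0.2, 0.4, 0.5]
grip_width: 0.0872
```

```bash
python3 - <<'E'
from h import *
p=pose(); print(p, robot.get_obs()['joint_velocities'].round(3)); snap('wrist','wb'); json.dump([list(p[0]),list(p[1])],open('wb.json','w'))
print(pose())
plan(.66,.03,.2,100)
E
```

```text
(array([0.5559546 , 0.32498239, 0.21496832]), array([0.64523002, 0.76398437, 0.00087044, 0.00231327])) [-0.037  0.021 -0.031  0.072  0.072 -0.058]
(array([0.55410327, 0.32605805, 0.21472375]), array([6.45190873e-01, 7.64020531e-01, 3.81203568e-04, 1.10480639e-03]))
row [np.float64(-31.45), np.float64(5.64), 1.5, 0, 0, -0.0] dist 320.0 rows>= 8.0 new [6.600e-01 3.000e-02 2.000e-01 9.997e+01]
```

View pics/wb.png

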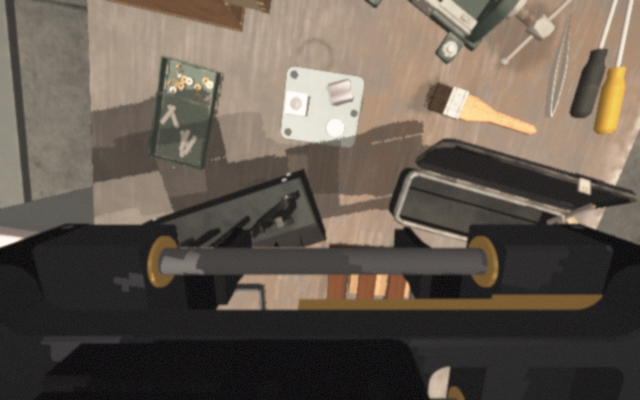

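Request:
drive_tool --targets '[-31.45, 5.64, 1.5, 0, 0, 0, -31.45, 5.64, 1.5, 0, 0, 0, -31.45, 5.64, 1.5, 0, 0, 0, -31.45, 5.64, 1.5, 0, 0, 0, -31.45, 5.64, 1.5, 0, 0, 0, -31.45, 5.64, 1.5, 0, 0, 0, -31.45, 5.64, 1.5, 0, 0, 0, -31.45, 5.64, 1.5, 0, 0, 0, -31.45, 5.64, 1.5, 0, 0, 0, -31.45, 5.64, 1.5, 0, 0, 0, -31.45, 5.64, 1.5, 0, 0, 0, -31.45, 5.64, 1.5, 0, 0, 0]'

```text
time: 2.2
position: [0.6585, 0.0319, 0.2001]
tool_rot: [0.642, 0.767, -0.0, -0.001]
ft_force: [0.3, 0.5, -0.1]
grip_width: 0.0869
```

```bash
python3 - <<'E'
from h import *
p=pose(); print(p, robot.get_obs()['joint_velocities'].round(3)); snap('wrist','wp'); json.dump([list(p[0]),list(p[1])],open('wp.json','w'))
im=cv2.imread('pics/wp.png'); cv2.imwrite('pics/wpc.png',cv2.resize(im[30:230,120:440],None,fx=2.5,fy=2.5,interpolation=cv2.INTER_CUBIC))
im=cv2.imread('pics/wb.png'); cv2.imwrite('pics/wbc.png',cv2.resize(im[55:155,270:375],None,fx=6,fy=6,interpolation=cv2.INTER_CUBIC))
E
```

```text
(array([0.65854894, 0.03188399, 0.20013959]), array([ 6.42138959e-01,  7.66587941e-01, -4.79090036e-05, -6.96116184e-04])) [ 0.007 -0.003 -0.006 -0.004 -0.001 -0.002]
```

View pics/wp.png

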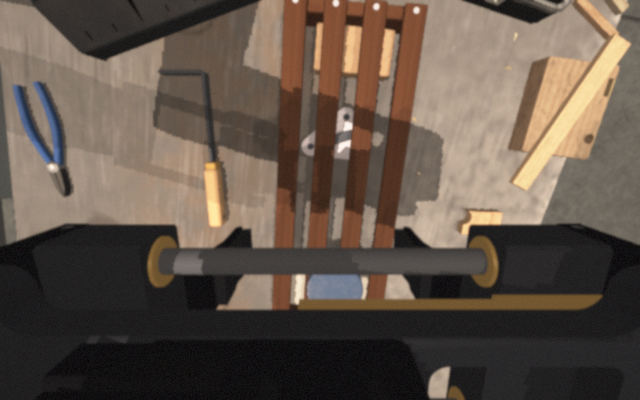

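View pics/wpc.png

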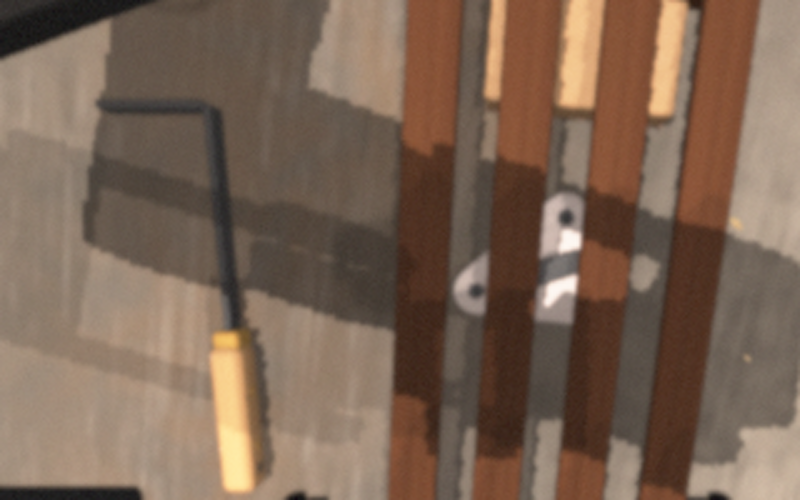

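View pics/wbc.png

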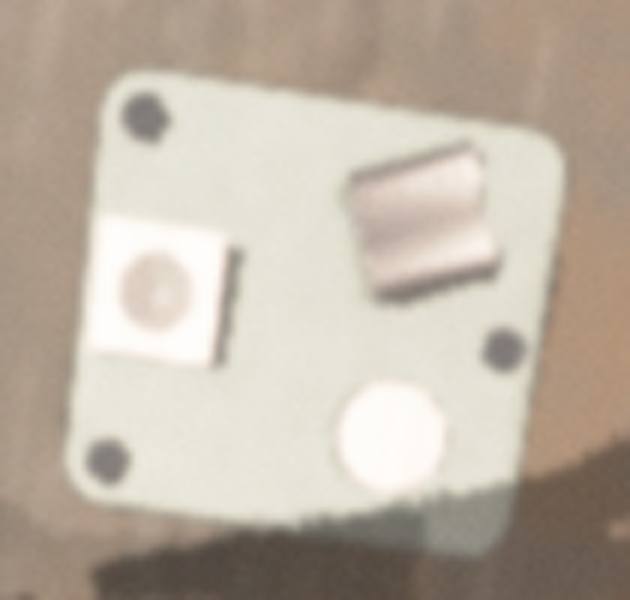

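```bash
python3 - <<'E'
from h import *
p=json.load(open('wp.json')); d=np.load('pics/wp.npy')
f=lambda u,v:(120+u/2.5,30+v/2.5)
def s(n,uv,z):
    uv=f(*uv); X=pt('wrist',*uv,z=z,pose=p); dd=d[int(round(uv[1])),int(round(uv[0]))]; print(n,X.round(4),'depthpt',pt('wrist',*uv,d=dd,pose=p).round(4)); return X
a=s('a',(476,290),.017); b=s('b',(567,217),.017)
s('barmid?',(560,265),.035)
v=(b-a)[:2]; print('ab',np.linalg.norm(v)*1000,'exp',np.hypot(54,22)); yaw=np.arctan2(v[1],v[0])-np.arctan2(22,54); print('plate yaw',np.degrees(yaw))
g=a[:2]+.034*np.array([np.cos(yaw),np.sin(yaw)]); print('grip',g)
hc=s('hcorner',(212,106),.016); ht=s('tip',(98,103),.016); e=s('hend',(238,490),.024); hf=s('hfront',(231,340),.024)
s('bench',(300,250),0)
s('shelf fl',(405,100),.054); s('shelf f',(392,450),.054)
s('slat2L',(500,100),.054)
p=json.load(open('wb.json')); d=np.load('pics/wb.npy')
p[0]=[.5557,.3252,.215]
f=lambda u,v:(270+u/6,55+v/6)
c=s('cone',(155,290),.0256); s('pad',(391,436),.02)
s('veetop edges',(355,184),.0256);s('v',(478,150),.0256);s('v',(498,270),.0256);s('v',(380,297),.0256)
s('slabc',(110,75),.01);s('s',(565,135),.01);s('s',(500,550),.01);s('s',(68,490),.01)
E
```

```text
a [0.6342 0.0774 0.017 ] depthpt [0.6342 0.0774 0.0177]
b [0.6735 0.1211 0.017 ] depthpt [0.6733 0.121  0.0189]
barmid? [0.6733 0.0974 0.035 ] depthpt [0.6731 0.0974 0.0365]
ab 58.807551805805986 exp 58.309518948453004
plate yaw 25.954373856012406
grip [0.66478972 0.09223441]
hcorner [0.4925 0.1417 0.016 ] depthpt [0.4907 0.1422 0.0115]
tip [0.4375 0.1332 0.016 ] depthpt [0.4381 0.1331 0.0169]
hend [ 0.5243 -0.0508  0.024 ] depthpt [ 0.5236 -0.0516  0.0219]
hfront [0.5139 0.0304 0.024 ] depthpt [0.5132 0.03   0.022 ]
bench [0.5376 0.0805 0.    ] depthpt [ 5.375e-01  8.050e-02 -3.000e-04]
shelf fl [0.5914 0.1545 0.054 ] depthpt [0.5913 0.1545 0.0539]
shelf f [ 0.6075 -0.0043  0.054 ] depthpt [ 0.6077 -0.0038  0.0555]
slat2L [0.6323 0.1618 0.054 ] depthpt [0.6324 0.1616 0.0554]
cone [0.506  0.4194 0.0256] depthpt [0.5052 0.42   0.0172]
pad [0.5608 0.3986 0.02  ] depthpt [0.5608 0.3986 0.02  ]
veetop edges [0.5441 0.4471 0.0256] depthpt [0.5441 0.4469 0.0272]
v [0.5681 0.4579 0.0256] depthpt [0.5691 0.4605 0.0104]
v [0.5768 0.4355 0.0256] depthpt [0.578  0.4371 0.0118]
v [0.5532 0.426  0.0256] depthpt [0.5531 0.4259 0.0275]
slabc [0.4887 0.462  0.01  ] depthpt [0.4875 0.4635 0.0015]
s [0.587  0.4667 0.01  ] depthpt [0.588  0.4684 0.0013]
s [0.5903 0.3781 0.01  ] depthpt [0.5914 0.3778 0.001 ]
s [0.4913 0.3748 0.01  ] depthpt [4.900e-01 3.744e-01 1.000e-04]
```

```bash
python3 - <<'E'
from h import *
plan(.518,-.0105,.1,99.6,save=False)
plan(.518,-.0105,.004,99.6)
E
```

```text
row [np.float64(-1.53), np.float64(-14.69), 10.0, 0, 0, 0.4] dist 178.0 rows>= 5.0 new [ 5.180e-01 -1.050e-02  1.000e-01  9.957e+01]
row [np.float64(-1.53), np.float64(-14.69), 19.6, 0, 0, 0.4] dist 245.0 rows>= 6.0 new [ 5.180e-01 -1.050e-02  4.000e-03  9.957e+01]
```

Request:
drive_tool --targets '[-1.53, -14.69, 10, 0, 0, 0.4, -1.53, -14.69, 10, 0, 0, 0.4, -1.53, -14.69, 10, 0, 0, 0.4, -1.53, -14.69, 10, 0, 0, 0.4, -1.53, -14.69, 10, 0, 0, 0.4, -1.53, -14.69, 13, 0, 0, 0.4, -1.53, -14.69, 16, 0, 0, 0.4, -1.53, -14.69, 18, 0, 0, 0.4, -1.53, -14.69, 19.6, 0, 0, 0.4, -1.53, -14.69, 19.6, 0, 0, 0.4, -1.53, -14.69, 19.6, 0, 0, 0.4, -1.53, -14.69, 19.6, 0, 0, 0.4]'

```text
time: 3.25
position: [0.5182, -0.0102, 0.0051]
tool_rot: [0.645, 0.764, 0.0, 0.001]
ft_force: [0.5, -0.4, -0.7]
grip_width: 0.0869
```

Request:
drive_tool --targets '[0, 0, 0, 0, 0, 0, 0, 0, 0, 0, 0, 0, 0, 0, 0, 0, 0, 0, 0, 0, 0, 0, 0, 0, 0, 0, 0, 0, 0, 0, 0, 0, 0, 0, 0, 0, 0, 0, 0, 0, 0, 0, 0, 0, 0, 0, 0, 0]' --grip 1 --squeeze 40

```text
time: 3.92
position: [0.5175, -0.0109, 0.0042]
tool_rot: [0.646, 0.764, -0.0, -0.0]
ft_force: [0.2, 0.5, -0.9]
grip_width: 0.0419
```

```bash
python3 - <<'E'
from h import *
print(robot.get_obs()['grip_width'])
plan(.45,-.05,.029,99.6,save=False)
plan(.45,-.05,.029,60)
plan(.43,.005,.02,0)
E
```

```text
0.04189479295988729
row [np.float64(-2.76), np.float64(-7.36), -2.5, 0, 0, -0.0] dist 82.0 rows>= 2.0 new [ 4.500e-01 -5.000e-02  2.900e-02  9.957e+01]
row [np.float64(-2.76), np.float64(-7.36), -2.5, 0, 0, 39.6] dist 82.0 rows>= 6.0 new [ 4.500e-01 -5.000e-02  2.900e-02  5.997e+01]
row [np.float64(3.76), np.float64(-4.48), 0.9, 0, 0, 60.0] dist 59.0 rows>= 9.0 new [ 0.43   0.005  0.02  -0.03 ]
```

Request:
drive_tool --targets '[0, 0, 0, 0, 0, 0, 0, 0, 0, 0, 0, 0, 0, 0, 0, 0, 0, 0]'

```text
time: 4.17
position: [0.5175, -0.0109, 0.0042]
tool_rot: [0.646, 0.764, -0.0, -0.0]
ft_force: [0.4, -0.5, 0.3]
grip_width: 0.0217
```

Request:
drive_tool --targets '[0, 0, 0, 0, 0, 0, 0, 0, 0, 0, 0, 0, 0, 0, 0, 0, 0, 0, 0, 0, -1.5, 0, 0, 0, 0, 0, -2.5, 0, 0, 0]'

```text
time: 4.58
position: [0.5173, -0.0108, 0.0295]
tool_rot: [0.646, 0.764, -0.0, -0.0]
ft_force: [-0.1, 0.7, -0.2]
grip_width: 0.0004
```

```bash
python3 - <<'E'
from h import *
p=pose(); im,d=snap('wrist','w3'); im2,_=snap('top','t3')
t=cv2.resize(im2[190:290,280:400],None,fx=5,fy=4)[:,:,::-1]
cv2.imwrite('pics/t3c.png',t); print(p, robot.get_obs()['grip_width'])
im,_=snap('side','s3'); cv2.imwrite('pics/s3c.png',cv2.resize(im[140:260,280:440],None,fx=5,fy=5)[:,:,::-1])
E
```

```text
(array([ 0.51726691, -0.01080926,  0.02951106]), array([ 6.45691182e-01,  7.63598531e-01, -1.85593294e-04, -3.82247665e-04])) 0.0002429575081972604
```

View pics/w3.png

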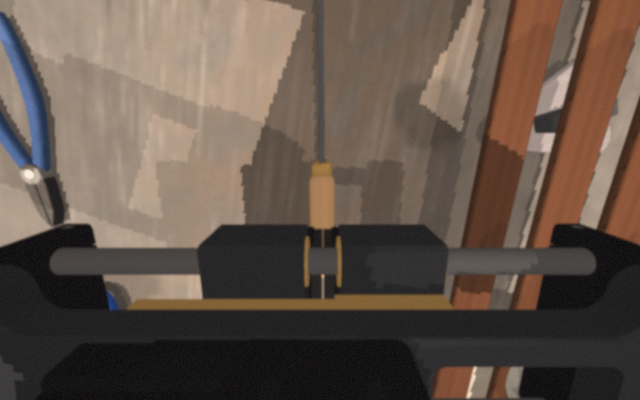

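View pics/s3c.png

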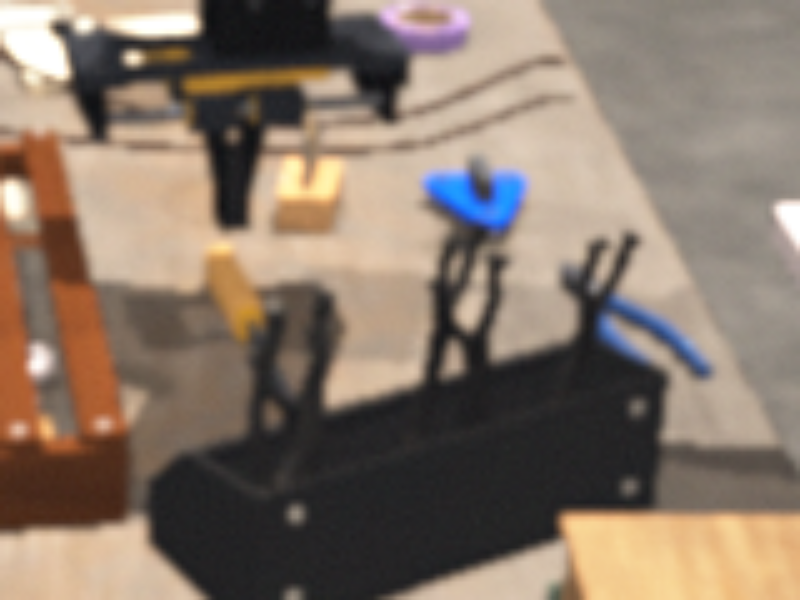

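```bash
python3 - <<'E'
from h import *
c=robot.calibration('side');K=c['mtx']
def proj(X): x=c['R']@np.array(X)+c['t']; x=K@x; return (x[:2]/x[2]).round(1)
print('tcp',proj([.5173,-.0108,.0295]),'z004',proj([.5173,-.0108,.004]),'hend',proj([.5243,-.0508,.024]),'hfront',proj([.5139,.0304,.024]))
for uv in [(321,190),(331,208)]: print(pt('side',*uv,z=.024))
for n,uv in [('end',(546,432)),('fr',(398,452))]: pass
p=json.load(open('wp.json'));print(p)
im=cv2.imread('pics/w3.png'); d=np.load('pics/w3.npy')
P=([.51727,-.01081,.02951],[.645691,.763598,-.0001856,-.00038])
for uv in [(322,170),(322,220),(321,165)]: print(uv,d[uv[1],uv[0]],pt('wrist',*uv,d=d[uv[1],uv[0]],pose=P))
E
```

```text
tcp [325.8 192.6] z004 [325.6 200.3] hend [322.7 188.6] hfront [327.8 200.4]
[ 0.52988523 -0.04064266  0.024     ]
[0.50787316 0.07809802 0.024     ]
[[0.6585489356448238, 0.031883987045619344, 0.20013958514435193], [0.6421389588796718, 0.7665879405625406, -4.7909003645046584e-05, -0.0006961161837772497]]
(322, 170) 0.19703344 [0.5100571  0.02987175 0.02180847]
(322, 220) 0.20208809 [ 0.51595786 -0.00501982  0.02559421]
(321, 165) 0.19604455 [0.50879001 0.03320675 0.02193995]
```

View pics/t3c.png

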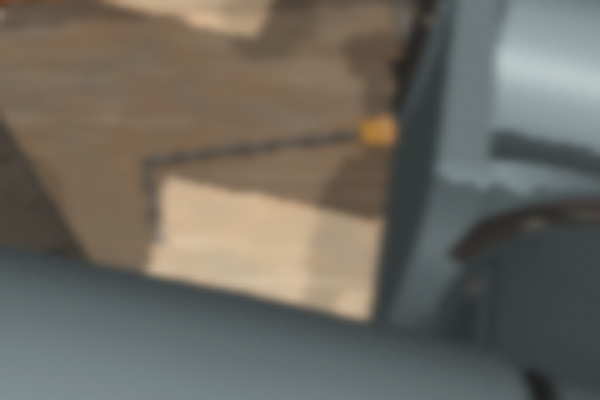

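```bash
python3 - <<'E'
from h import *
d=np.load('pics/s3.npy')
for v in range(168,196,2):
    for u in (324,327): print((u,v),pt('side',u,v,d=d[v,u]).round(4), end=' ')
    print()
print(robot.get_obs()['time'])
E
```

```text
(324, 168) [0.5245 0.0028 0.1135] (327, 168) [ 0.5146 -0.0163  0.1055] 
(324, 170) [0.5244 0.0024 0.1072] (327, 170) [0.5157 0.0018 0.1068] 
(324, 172) [5.241e-01 2.000e-04 1.000e-01] (327, 172) [ 0.5153 -0.0038  0.0983] 
(324, 174) [0.5241 0.0015 0.0944] (327, 174) [ 0.5151 -0.0043  0.0918] 
(324, 176) [0.524  0.0012 0.088 ] (327, 176) [ 0.5151 -0.0025  0.0863] 
(324, 178) [0.5242 0.0048 0.0833] (327, 178) [ 0.5149 -0.0042  0.0793] 
(324, 180) [0.5238 0.     0.0749] (327, 180) [ 5.151e-01 -4.000e-04  7.460e-02] 
(324, 182) [0.5239 0.0034 0.0701] (327, 182) [0.5152 0.0029 0.0698] 
(324, 184) [5.236e-01 4.000e-04 6.240e-02] (327, 184) [ 0.5146 -0.0036  0.0605] 
(324, 186) [ 5.159e-01 -1.226e-01 -5.000e-04] (327, 186) [ 0.5065 -0.12    0.0006] 
(324, 188) [ 0.517  -0.1038  0.0012] (327, 188) [ 0.5075 -0.1037  0.0011] 
(324, 190) [ 0.521  -0.037   0.0256] (327, 190) [ 0.5081 -0.0926 -0.0006] 
(324, 192) [ 0.5212 -0.0329  0.0209] (327, 192) [ 0.5128 -0.0243  0.0249] 
(324, 194) [ 0.5224 -0.0124  0.0241] (327, 194) [ 0.5136 -0.0105  0.0249] 
4.7333
```

```bash
python3 - <<'E'
from h import *
d=np.load('pics/side0.npy')
c=robot.calibration('side'); A=c['R'].T; o=-A@c['t']
v,u=np.mgrid[0:400,0:640]; r=np.stack([u,v,np.ones_like(u)],-1)@np.linalg.inv(c['mtx']).T
P=o+(r*d[...,None])@A.T
m=(np.linalg.norm(P[...,:2]-np.array([.172,.6]),axis=-1)<.09)&(P[...,2]>.12)
Q=P[m]; print(len(Q)); 
i=np.argsort(Q[:,2])[:12]; print(Q[i].round(3)); print(np.c_[u[m],v[m]][i])
E
```

```text
14268
[[0.241 0.588 0.163]
 [0.245 0.616 0.163]
 [0.258 0.588 0.163]
 [0.236 0.577 0.163]
 [0.254 0.629 0.164]
 [0.249 0.64  0.164]
 [0.254 0.565 0.164]
 [0.251 0.603 0.164]
 [0.244 0.643 0.164]
 [0.238 0.565 0.164]
 [0.239 0.603 0.164]
 [0.243 0.645 0.164]]
[[512 272]
 [517 282]
 [502 272]
 [512 268]
 [515 287]
 [521 291]
 [499 264]
 [510 277]
 [525 292]
 [508 264]
 [517 277]
 [526 293]]
```

```bash
python3 - <<'E'
from h import *
c=robot.calibration('side'); A=c['R'].T; o=-A@c['t']
v,u=np.mgrid[0:400,0:640]; r=np.stack([u,v,np.ones_like(u)],-1)@np.linalg.inv(c['mtx']).T
d=np.load('pics/side0.npy');P=o+(r*d[...,None])@A.T
m=(np.linalg.norm(P[...,:2]-np.array([.172,.6]),axis=-1)<.09)&(P[...,2]>.172)
Q=P[m]; i=np.argsort(Q[:,2])[:15]; print(np.c_[Q[i].round(3),u[m][i],v[m][i]])
# wrist now: fingers region profile in tool frame
d=np.load('pics/w3.npy');c=robot.calibration('wrist');H=c['hand_eye']
r=np.stack([u,v,np.ones_like(u)],-1)@np.linalg.inv(c['mtx']).T
T=(r*d[...,None])@H[:3,:3].T+H[:3,3]
for vv in range(226,300,8): print(vv,[T[vv,uu].round(3).tolist() for uu in (314,322,330)])
E
```

```text
[[1.95e-01 6.47e-01 2.22e-01 5.66e+02 2.62e+02]
 [1.84e-01 6.50e-01 2.22e-01 5.74e+02 2.63e+02]
 [1.59e-01 5.59e-01 2.22e-01 5.59e+02 2.32e+02]
 [1.58e-01 5.59e-01 2.22e-01 5.60e+02 2.32e+02]
 [1.70e-01 5.55e-01 2.22e-01 5.52e+02 2.31e+02]
 [1.86e-01 6.50e-01 2.22e-01 5.73e+02 2.63e+02]
 [1.68e-01 5.56e-01 2.22e-01 5.53e+02 2.31e+02]
 [1.83e-01 6.51e-01 2.23e-01 5.75e+02 2.63e+02]
 [1.68e-01 5.52e-01 2.23e-01 5.52e+02 2.30e+02]
 [1.97e-01 6.45e-01 2.23e-01 5.64e+02 2.61e+02]
 [1.57e-01 5.60e-01 2.23e-01 5.61e+02 2.32e+02]
 [1.77e-01 6.51e-01 2.23e-01 5.79e+02 2.63e+02]
 [1.67e-01 5.56e-01 2.23e-01 5.54e+02 2.31e+02]
 [1.94e-01 6.48e-01 2.23e-01 5.67e+02 2.62e+02]
 [1.69e-01 5.50e-01 2.23e-01 5.51e+02 2.29e+02]]
226 [[0.001, -0.006, 0.004], [0.001, -0.0, 0.004], [0.001, 0.005, 0.004]]
234 [[0.01, -0.005, -0.036], [-0.004, -0.0, 0.003], [0.01, 0.004, -0.036]]
242 [[0.01, -0.004, -0.048], [-0.011, -0.0, 0.005], [0.01, 0.004, -0.049]]
250 [[0.034, -0.002, -0.111], [0.033, -0.0, -0.111], [0.034, 0.002, -0.111]]
258 [[0.032, -0.002, -0.113], [0.032, -0.0, -0.114], [0.032, 0.002, -0.113]]
266 [[0.03, -0.002, -0.114], [0.031, -0.0, -0.116], [0.03, 0.002, -0.115]]
274 [[0.007, -0.004, -0.076], [-0.037, -0.0, 0.004], [0.007, 0.003, -0.076]]
282 [[0.003, -0.004, -0.076], [-0.057, -0.0, 0.028], [0.003, 0.003, -0.076]]
290 [[-0.001, -0.004, -0.076], [-0.065, -0.0, 0.029], [-0.001, 0.003, -0.076]]
298 [[-0.006, -0.004, -0.076], [-0.073, -0.0, 0.028], [-0.005, 0.003, -0.076]]
```

```bash
python3 - <<'E'
import cv2
im=cv2.imread('pics/s3.png'); cv2.imwrite('pics/s3d.png',cv2.resize(im[135:215,290:370],None,fx=7.5,fy=7.5,interpolation=cv2.INTER_CUBIC))
im=cv2.imread('pics/w3.png'); cv2.imwrite('pics/w3d.png',cv2.resize(im[160:310,240:400],None,fx=4,fy=4,interpolation=cv2.INTER_CUBIC))
im=cv2.imread('pics/side0.png'); cv2.imwrite('pics/s0d.png',cv2.resize(im[120:260,520:640],None,fx=4,fy=4,interpolation=cv2.INTER_CUBIC))
E
```

```text
(no output)
```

View pics/s3d.png

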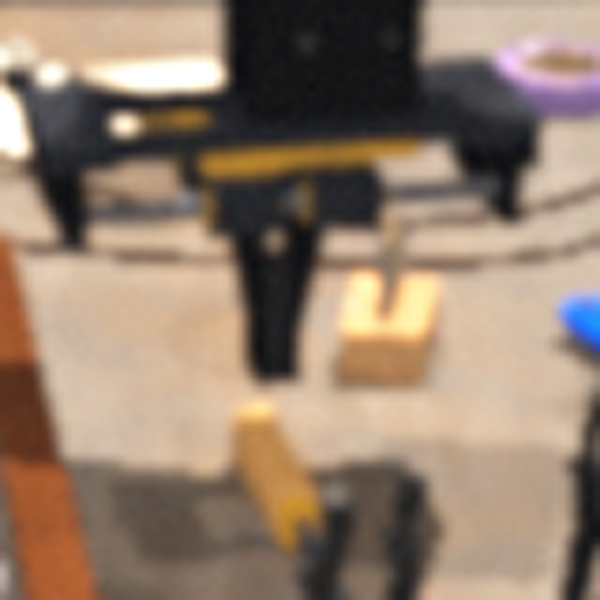

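View pics/s0d.png

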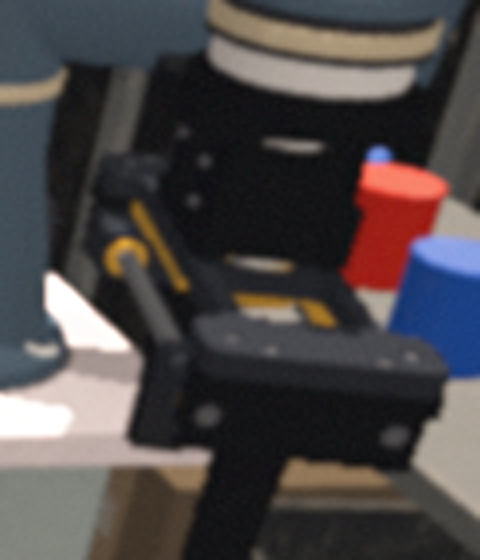

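View pics/w3d.png

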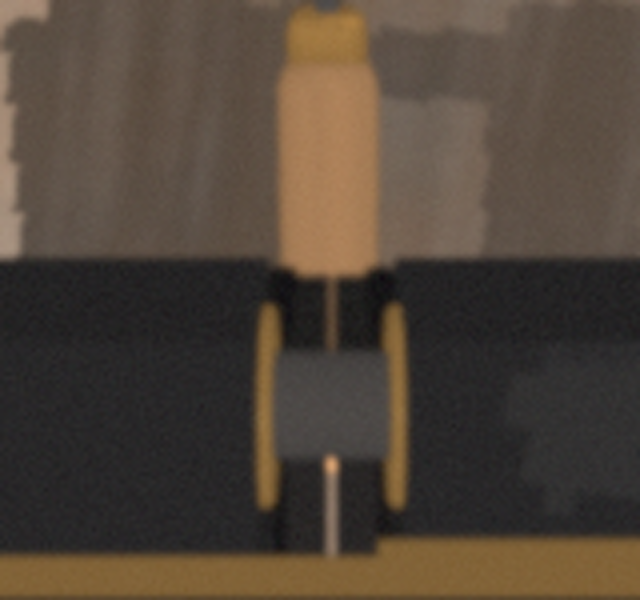

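```bash
echo '[0.518,-0.0105,0.029,99.57]'>cmd.json; python3 - <<'E'
from h import *
plan(.5205,-.0255,.029,99.6,save=False)
plan(.5205,-.0255,-.019,99.6)
E
```

```text
row [np.float64(-1.52), np.float64(-0.0), -0.0, 0, 0, -0.0] dist 15.0 rows>= 1.0 new [ 5.205e-01 -2.550e-02  2.900e-02  9.957e+01]
row [np.float64(-1.52), np.float64(-0.0), 4.8, 0, 0, -0.0] dist 50.0 rows>= 2.0 new [ 5.205e-01 -2.550e-02 -1.900e-02  9.957e+01]
```

Request:
drive_tool --targets '[-1.5, 0, 0, 0, 0, 0, -1.5, 0, 0, 0, 0, 0, -1.5, 0, 0, 0, 0, 0, -1.5, 0, 0, 0, 0, 0, -1.5, 0, 0, 0, 0, 0, -1.5, 0, 1, 0, 0, 0, -1.5, 0, 2, 0, 0, 0, -1.5, 0, 3, 0, 0, 0, -1.5, 0, 3.5, 0, 0, 0, -1.5, 0, 4, 0, 0, 0, -1.5, 0, 4.0, 0, 0, 0]' --grip 0

```text
time: 5.65
position: [0.5191, -0.0254, -0.0122]
tool_rot: [0.646, 0.764, -0.001, -0.001]
ft_force: [-0.5, -0.7, 1.1]
grip_width: 0.0434
```

Request:
drive_tool --targets '[0, 0, 0.3, 0, 0, 0, 0, 0, 0.6, 0, 0, 0, 0, 0, 0.8, 0, 0, 0, 0, 0, 0.8, 0, 0, 0]'

```text
time: 5.98
position: [0.5199, -0.0257, -0.0189]
tool_rot: [0.646, 0.764, -0.0, -0.0]
ft_force: [0.2, 0.1, -0.4]
grip_width: 0.0433
```

Request:
drive_tool --targets '[0, 0, 0, 0, 0, 0, 0, 0, 0, 0, 0, 0, 0, 0, 0, 0, 0, 0, 0, 0, 0, 0, 0, 0, 0, 0, 0, 0, 0, 0, 0, 0, 0, 0, 0, 0]' --grip 1 --squeeze 40

```text
time: 6.48
position: [0.5201, -0.0257, -0.0186]
tool_rot: [0.646, 0.764, 0.0, 0.0]
ft_force: [-0.3, -0.7, 0.7]
grip_width: 0.0174
```

```bash
cat > geo.py <<'E'
from h import *
g=np.array([.6648,.0922]); py=np.radians(26)
def rot(t): return np.array([[np.cos(t),-np.sin(t)],[np.sin(t),np.cos(t)]])
B=np.array([[-.034,0],[.02,.022],[.02,-.022]])
def platepts(g,py):
    hull=[]
    for b in B:
        for t in np.linspace(0,2*np.pi,40): hull.append(b+.012*np.array([np.cos(t),np.sin(t)]))
    h=cv2.convexHull((np.array(hull)*1e4).astype(np.float32))[:,0]/1e4
    return (h@rot(py).T+g).astype(np.float32)
def clear(o,yaw,g=g,py=py):
    P=platepts(g,py); q=[]
    for x in np.arange(-.04,.1601,.002): q+= [[x,-.002],[x,.002]]
    for y in np.arange(-.002,.0541,.002): q+=[[.156,y],[.160,y]]
    Q=np.array(q)@rot(np.radians(yaw)).T+np.array(o)
    d=[-cv2.pointPolygonTest(P,(float(a),float(b)),True) for a,b in Q]
    i=int(np.argmin(d)); return round(min(d)*1000,1), np.round(q[i],3)
E
python3 - <<'E'
from geo import *
print(platepts(g,py).min(0),platepts(g,py).max(0))
for o,y in [((.43,.005),0),((.50,.005),0),((.53,.005),0),((.55,.005),0),((.567,.005),0),((.57,.02),5),((.572,.02),10),((.575,.02),15),((.575,.01),20),((.57,.0),26),((.565,.03),10),((.565,.015),15),((.565,.015),20)]:
    print(o,y,clear(o,y))
E
```

```text
[0.62225664 0.06532461] [0.7044148 0.1327402]
(0.43, 0.005) 0 (35.9, array([0.16 , 0.054]))
(0.5, 0.005) 0 (7.7, array([0.156, 0.054]))
(0.53, 0.005) 0 (9.7, array([0.156, 0.054]))
(0.55, 0.005) 0 (14.0, array([0.156, 0.054]))
(0.567, 0.005) 0 (25.8, array([0.156, 0.054]))
(0.57, 0.02) 5 (16.7, array([0.156, 0.05 ]))
(0.572, 0.02) 10 (14.8, array([0.156, 0.038]))
(0.575, 0.02) 15 (14.7, array([0.13 , 0.002]))
(0.575, 0.01) 20 (9.3, array([0.156, 0.026]))
(0.57, 0.0) 26 (-1.6, array([0.156, 0.024]))
(0.565, 0.03) 10 (9.6, array([0.156, 0.028]))
(0.565, 0.015) 15 (3.8, array([0.156, 0.032]))
(0.565, 0.015) 20 (1.6, array([0.156, 0.018]))
```

```bash
python3 - <<'E'
from geo import *
for o,y in [((.567,.04),5),((.567,.04),10),((.567,.043),8),((.57,.04),12),((.57,.035),14)]: print(o,y,clear(o,y))
d=np.load('pics/s3.npy')
for uv in [(300,166),(299,167),(357,162),(358,163),(312,165),(313,164),(316,163)]: print(uv,pt('side',*uv,d=d[uv[1],uv[0]]).round(4))
c=robot.calibration('side'); A=c['R'].T; o=-A@c['t']
v,u=np.mgrid[0:400,0:640]; r=np.stack([u,v,np.ones_like(u)],-1)@np.linalg.inv(c['mtx']).T
P=o+(r*d[...,None])@A.T
m=(abs(P[...,0]-.517)<.12)&(abs(P[...,1]+.01)<.06)&(P[...,2]>.075)
for lo in np.arange(.40,.64,.015):
    k=m&(P[...,0]>lo)&(P[...,0]<lo+.015)
    if k.any(): j=np.argmin(P[k][:,2]); print(round(lo,3),P[k][j].round(4))
E
```

```text
(0.567, 0.04) 5 (15.5, array([0.156, 0.03 ]))
(0.567, 0.04) 10 (4.8, array([0.13 , 0.002]))
(0.567, 0.043) 8 (6.4, array([0.13 , 0.002]))
(0.57, 0.04) 12 (0.9, array([0.128, 0.002]))
(0.57, 0.035) 14 (1.2, array([0.13 , 0.002]))
(300, 166) [0.5929 0.0421 0.1363]
(299, 167) [0.5956 0.0364 0.131 ]
(357, 162) [0.4323 0.0128 0.1348]
(358, 163) [0.4292 0.0118 0.1314]
(312, 165) [ 0.5486 -0.3027 -0.0007]
(313, 164) [ 0.5448 -0.308   0.001 ]
(316, 163) [0.5482 0.0237 0.1373]
0.4 [0.4101 0.0221 0.4434]
0.415 [0.4284 0.0075 0.1267]
0.43 [ 0.4378 -0.0099  0.1259]
0.445 [ 0.4452 -0.0494  0.1292]
0.46 [0.4632 0.01   0.1371]
0.475 [0.4838 0.0212 0.1327]
0.49 [ 0.5037 -0.0044  0.0979]
0.505 [ 0.5148 -0.0043  0.076 ]
0.52 [ 0.5208 -0.0014  0.0774]
0.535 [ 0.535  -0.0139  0.1067]
0.55 [ 0.5547 -0.031   0.1311]
0.565 [ 0.5663 -0.0311  0.1373]
0.58 [0.5929 0.0411 0.13  ]
0.595 [0.5984 0.0355 0.1277]
0.61 [ 0.615  -0.0246  0.1524]
```

```bash
echo '[0.5203,-0.0256,-0.019,99.57]'>cmd.json; cat >> h.py <<'E'
def planh(ox,oy,z,yaw,off=.015,**k):
    y=np.radians(yaw); plan(ox-off*np.cos(y),oy-off*np.sin(y),z,yaw,**k)
E
python3 - <<'E'
from h import *
planh(.45,-.05,.011,60)
planh(.43,.004,.0,0)
planh(.43,.004,-.016,0)
planh(.567,.004,-.016,0)
planh(.575,.012,-.016,20)
E
```

```text
row [np.float64(-2.39), np.float64(-8.29), -3.0, 0, 0, 39.6] dist 91.0 rows>= 6.0 new [ 4.425e-01 -6.290e-02  1.100e-02  5.997e+01]
row [np.float64(4.42), np.float64(-5.73), 1.1, 0, 0, 60.0] dist 73.0 rows>= 9.0 new [ 0.415  0.004 -0.    -0.03 ]
row [np.float64(-0.0), np.float64(-0.0), 1.6, 0, 0, -0.0] dist 16.0 rows>= 1.0 new [ 0.415  0.004 -0.016 -0.03 ]
row [np.float64(13.7), np.float64(-0.01), -0.0, 0, 0, -0.0] dist 137.0 rows>= 4.0 new [ 0.552  0.004 -0.016 -0.03 ]
row [np.float64(0.89), np.float64(-0.29), -0.0, 0, 0, -20.0] dist 9.0 rows>= 3.0 new [ 5.609e-01  6.900e-03 -1.600e-02  1.997e+01]
```

Request:
drive_tool --targets '[0, 0, -1.5, 0, 0, 0, 0, 0, -3, 0, 0, 0, -0.8, -2.8, -3, 0, 0, 0, -1.6, -5.6, -3, 0, 0, 5, -2.39, -8.29, -3, 0, 0, 11, -2.39, -8.29, -3, 0, 0, 17, -2.39, -8.29, -3, 0, 0, 23, -2.39, -8.29, -3, 0, 0, 29, -2.39, -8.29, -3, 0, 0, 35, -2.39, -8.29, -3, 0, 0, 39.6, -2.39, -8.29, -3, 0, 0, 39.6]'

```text
time: 7.4
position: [0.4424, -0.0631, 0.0113]
tool_rot: [0.867, 0.499, 0.0, 0.0]
ft_force: [-0.1, -0.2, 0.5]
grip_width: 0.0176
```

Request:
drive_tool --targets '[0, 0, 0, 0, 0, 6, 0, 0, 0, 0, 0, 12, 0, 0, 0, 0, 0, 18, 0, 0, 0, 0, 0, 24, 0, 0, 0, 0, 0, 30, 1.5, -1.9, 0, 0, 0, 36, 2.5, -3.5, 0.5, 0, 0, 42, 3.5, -5, 1.1, 0, 0, 48, 4.42, -5.73, 1.1, 0, 0, 54, 4.42, -5.73, 1.1, 0, 0, 60, 4.42, -5.73, 1.1, 0, 0, 60, 4.42, -5.73, 1.1, 0, 0, 60]'

```text
time: 8.4
position: [0.4151, 0.004, 0.0002]
tool_rot: [1.0, 0.002, 0.0, 0.0]
ft_force: [0.1, -0.7, -0.8]
grip_width: 0.0174
```

```bash
python3 - <<'E'
from h import *
o=robot.get_obs(); print(o['position'],o['grip_width'],o['q'])
p=pose(); im,d=snap('wrist','w4'); im,_=snap('top','t4'); cv2.imwrite('pics/t4c.png',cv2.resize(im[110:260,240:440],None,fx=4,fy=4,interpolation=2)[:,:,::-1])
E
```

```text
[4.15061149e-01 3.97573371e-03 2.47890922e-04] 0.017399886240505487 [-2.61094554e-01  6.64007728e-01  2.10219637e+00 -1.31166049e-04
  3.74964493e-01  1.30577694e+00]
```

View pics/w4.png

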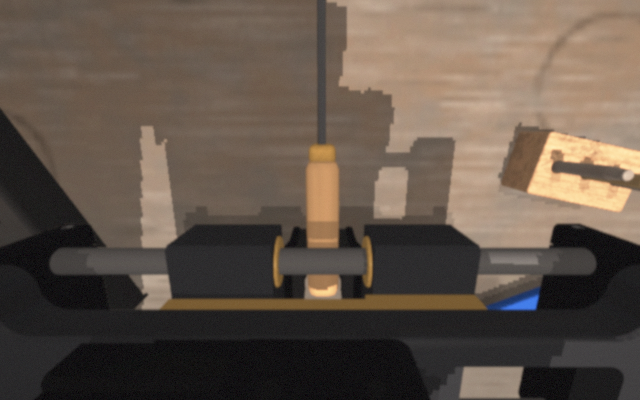

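View pics/t4c.png

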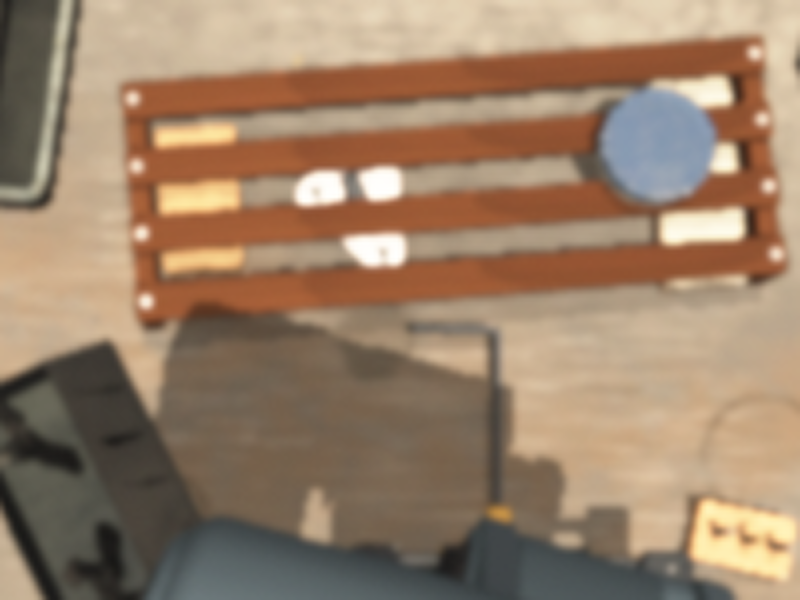

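```bash
python3 - <<'E'
from h import *
for uv in [(493,330),(410,327)]: print(pt('top',240+uv[0]/4,110+uv[1]/4,z=.035))
for uv in [(405,255),(380,253),(317,190)]: print(pt('top',240+uv[0]/4,110+uv[1]/4,z=.017))
p=([.41506,.00398,.00025],[1,.002,0,0]); 
for uv in [(322,10),(322,140)]: print(pt('wrist',*uv,z=.035,pose=p))
E
```

```text
[0.58405109 0.00818655 0.035     ]
[0.5848201  0.05965675 0.035     ]
[0.63277341 0.06231385 0.017     ]
[0.63371207 0.0781696  0.017     ]
[0.67334475 0.11888754 0.017     ]
[0.53825686 0.00535542 0.035     ]
[0.47731617 0.00509711 0.035     ]
```

Request:
drive_tool --targets '[0, 0.6, 0.8, 0, 0, 0, 0, 0.6, 1.6, 0, 0, 0, 3, 0.6, 1.6, 0, 0, 0, 6, 0.6, 1.6, 0, 0, 0, 9, 0.6, 1.6, 0, 0, 0, 11.5, 0.6, 1.6, 0, 0, 0, 13.7, 0.6, 1.6, 0, 0, 0, 13.7, 0.6, 1.6, 0, 0, 0, 13.7, 0.6, 1.6, 0, 0, 0]'

```text
time: 9.25
position: [0.5524, -0.0027, -0.0168]
tool_rot: [1.0, -0.0, -0.0, 0.0]
ft_force: [-0.1, -0.6, -0.0]
grip_width: 0.0172
```

```bash
python3 - <<'E'
from h import *
im,_=snap('top','t5'); cv2.imwrite('pics/t5c.png',cv2.resize(im[110:260,240:440],None,fx=4,fy=4,interpolation=2)[:,:,::-1])
E
```

```text
(no output)
```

View pics/t5c.png

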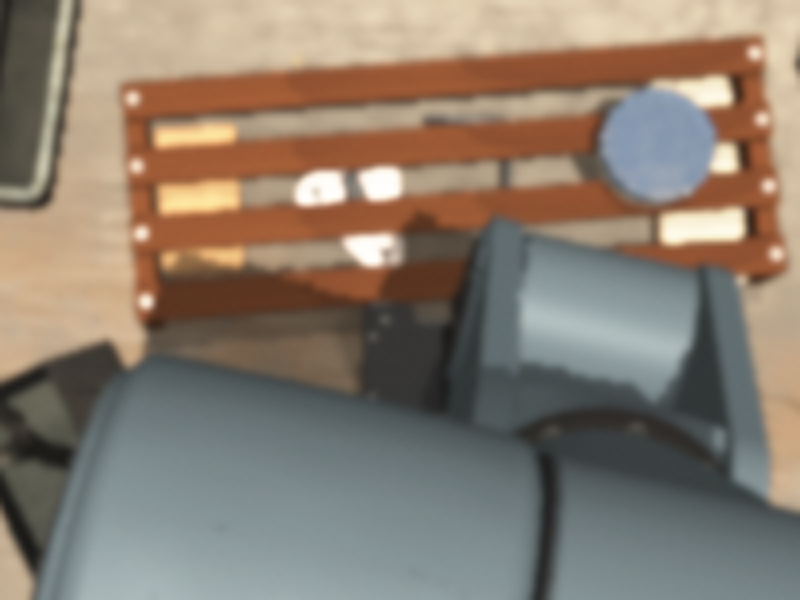

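Request:
drive_tool --targets '[0.9, -0.3, 0, 0, 0, -4, 0.9, -0.6, 0, 0, 0, -8, 0.9, -0.9, 0, 0, 0, -12, 0.9, -0.9, 0, 0, 0, -16, 0.9, -0.9, 0, 0, 0, -20, 0.9, -0.9, 0, 0, 0, -20, 0.9, -0.9, 0, 0, 0, -20]'

```text
time: 9.88
position: [0.5588, 0.0069, -0.0163]
tool_rot: [0.985, 0.172, -0.001, -0.0]
ft_force: [-0.6, 0.2, -1.1]
grip_width: 0.0179
```

```bash
python3 - <<'E'
from h import *
im,_=snap('top','t6'); cv2.imwrite('pics/t6c.png',cv2.resize(im[110:230,270:430],None,fx=5,fy=5,interpolation=2)[:,:,::-1])
E
```

```text
(no output)
```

View pics/t6c.png

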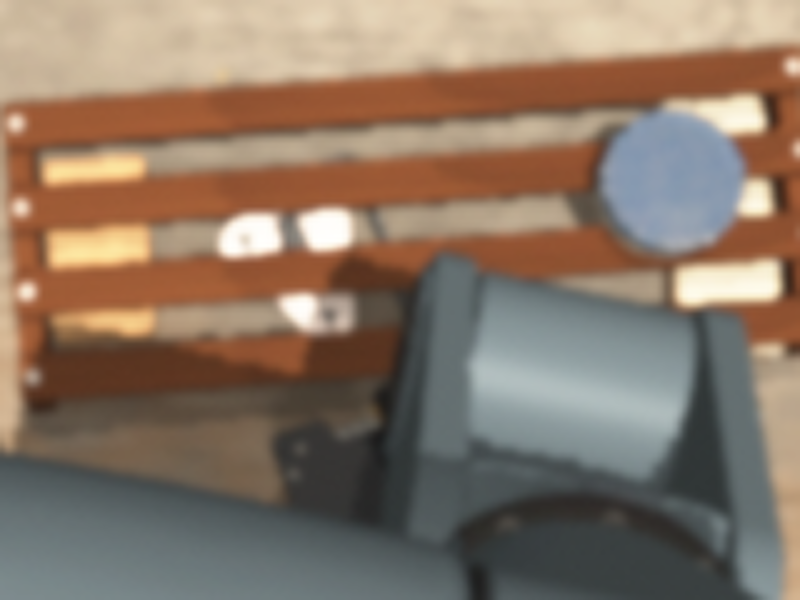

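Request:
drive_tool --targets '[-0.6, 0, 0, 0, 0, 0, -1.2, 0, 0, 0, 0, 0, -1.7, 0, 0, 0, 0, 0, -2.2, 0, 0, 0, 0, 0, -2.7, 0, 0, 0, 0, 0, -3.2, 0, 0, 0, 0, 0, -3.8, 0, 0, 0, 0, 0, -4.4, 0, 0, 0, 0, 0, -5, 0, 0, 0, 0, 0, -5.6, 0, 0, 0, 0, 0, -6.2, 0, 0, 0, 0, 0, -6.5, 0, 0, 0, 0, 0]'

```text
time: 10.93
position: [0.4984, -0.0155, -0.0158]
tool_rot: [0.985, 0.173, -0.001, -0.0]
ft_force: [0.8, 0.4, -1.7]
grip_width: 0.0177
```

```bash
python3 - <<'E'
from h import *
im,_=snap('top','t7'); cv2.imwrite('pics/t7c.png',cv2.resize(im[110:230,270:430],None,fx=5,fy=5,interpolation=2)[:,:,::-1])
E
```

```text
(no output)
```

View pics/t7c.png

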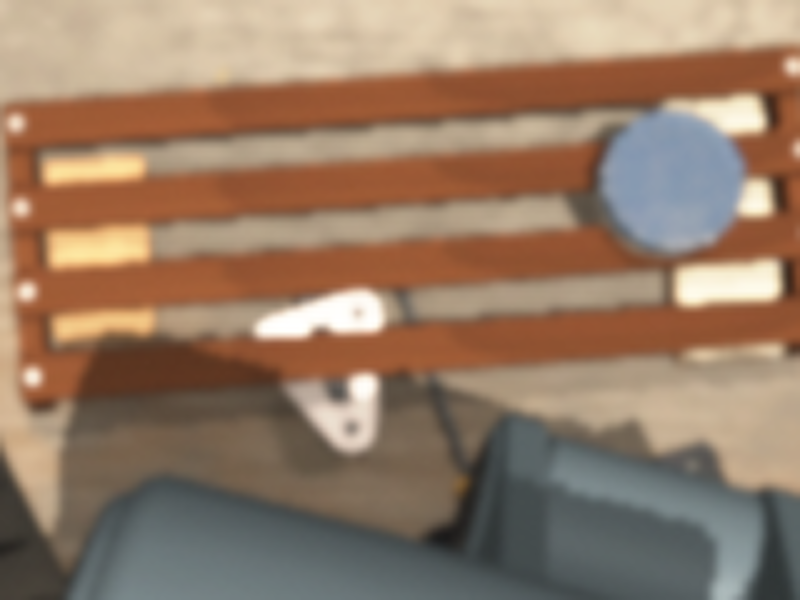

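Request:
drive_tool --targets '[-0.8, 0, 0, 0, 0, 0, -1.6, 0, 0, 0, 0, 0, -2.4, 0, 0, 0, 0, 0, -3.2, 0, 0, 0, 0, 0, -4, 0, 0, 0, 0, 0, -4.8, 0, 0, 0, 0, 0, -5.6, 0, 0, 0, 0, 0, -6.4, 0, 0, 0, 0, 0, -7.2, 0, 0, 0, 0, 0, -8, 0, 0, 0, 0, 0, -8.5, 0, 0, 0, 0, 0, -8.5, 0, 0, 0, 0, 0]'

```text
time: 11.98
position: [0.4176, -0.0442, -0.0158]
tool_rot: [0.985, 0.173, -0.001, -0.001]
ft_force: [0.7, 0.6, -0.3]
grip_width: 0.0177
```

```bash
python3 - <<'E'
from h import *
im,_=snap('top','t8'); cv2.imwrite('pics/t8c.png',cv2.resize(im[130:250,270:430],None,fx=5,fy=5,interpolation=2)[:,:,::-1])
E
```

```text
(no output)
```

View pics/t8c.png

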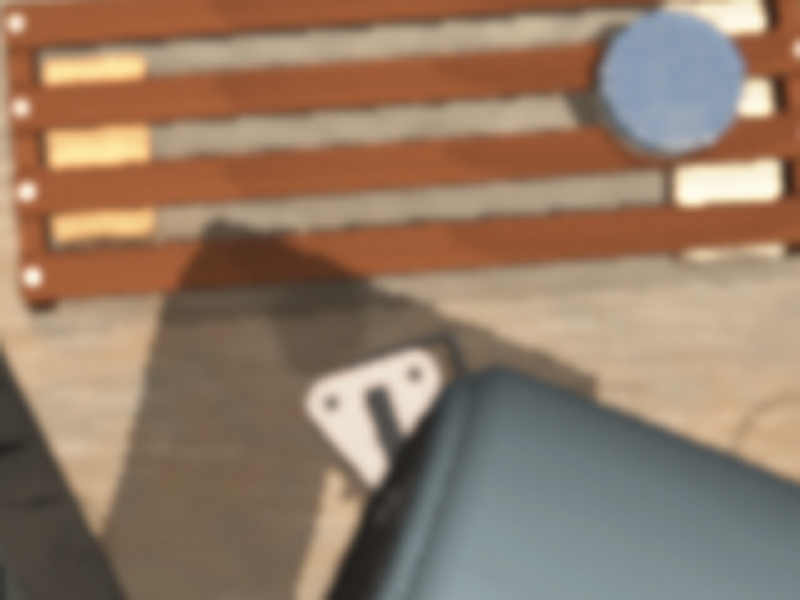

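Request:
drive_tool --targets '[0.3, 0, 0, 0, 0, 0, 0.5, 0, 0.2, 0, 0, 0, 0.5, 0, 0.3, 0, 0, 0, 0.5, 0, 0.3, 0, 0, 0]'

```text
time: 12.37
position: [0.4259, -0.0428, -0.0186]
tool_rot: [0.985, 0.174, 0.001, 0.001]
ft_force: [1.6, 0.4, 2.8]
grip_width: 0.0175
```

Request:
drive_tool --targets '[0, 0, 0, 0, 0, 0, 0, 0, 0, 0, 0, 0, 0, 0, 0, 0, 0, 0, 0, 0, 0, 0, 0, 0, 0, 0, 0, 0, 0, 0, 0, 0, -2, 0, 0, 0, 0, 0, -5, 0, 0, 0, 0, 0, -9, 0, 0, 0, 0, 0, -12, 0, 0, 0, 0, 0, -12, 0, 0, 0]' --grip 0

```text
time: 13.2
position: [0.4277, -0.0437, 0.1058]
tool_rot: [0.985, 0.174, 0.004, 0.003]
ft_force: [1.2, -0.0, 0.1]
grip_width: 0.0434
```

```bash
python3 - <<'E'
from h import *
o=robot.get_obs(); print(o['position'],o['time']); p=pose(); snap('wrist','w9'); json.dump([list(p[0]),list(p[1])],open('w9.json','w'))
im,_=snap('side','s9'); cv2.imwrite('pics/s9c.png',cv2.resize(im[130:270,270:430],None,fx=5,fy=4.2,interpolation=2)[:,:,::-1])
for uv in [(332,403),(415,373)]: print(pt('top',270+uv[0]/5,130+uv[1]/5,z=.017))
E
```

```text
[ 0.42765105 -0.04368988  0.1057979 ] 13.2
[0.53896837 0.07310036 0.017     ]
[0.55497435 0.03159502 0.017     ]
```

View pics/w9.png

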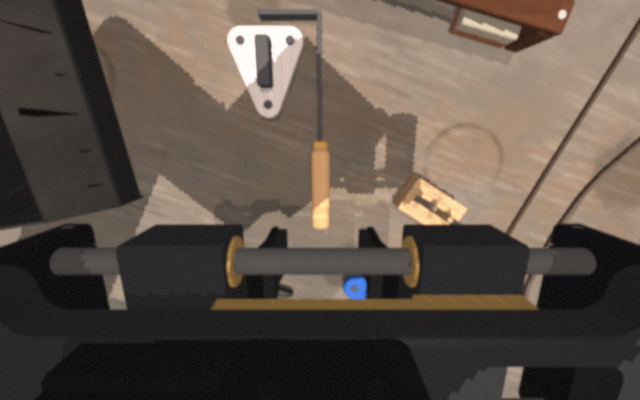

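View pics/s9c.png

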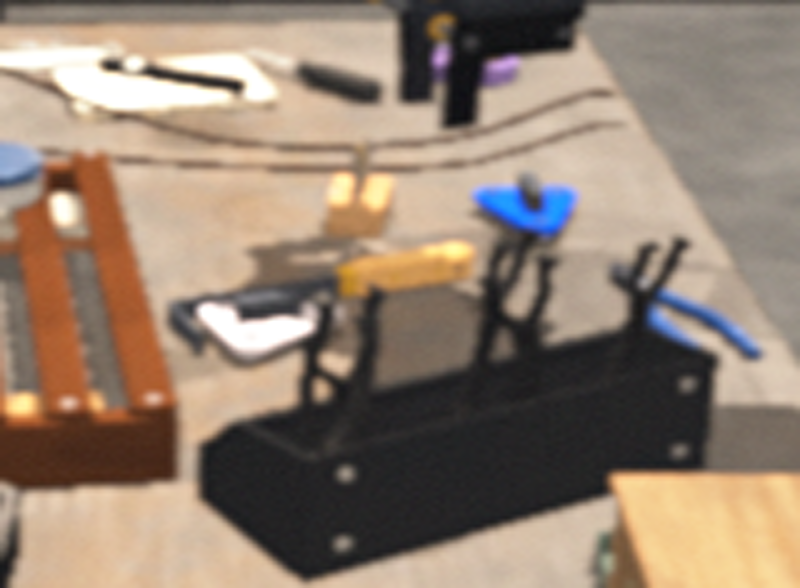

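```bash
python3 - <<'E'
from h import *
p=json.load(open('w9.json'))
im=cv2.imread('pics/w9.png'); cv2.imwrite('pics/w9c.png',cv2.resize(im[0:130,215:345],None,fx=4.6,fy=4.6,interpolation=2))
X=[pt('wrist',*uv,z=.017,pose=p) for uv in [(267.5,104),(240,41),(290,41)]]
for x in X: print(x.round(4))
print(pt('wrist',264,61,z=.035,pose=p))
E
```

```text
[0.4967 0.036  0.017 ]
[0.539  0.0748 0.017 ]
[0.5543 0.0331 0.017 ]
[0.52802861 0.04549524 0.035     ]
```

View pics/w9c.png

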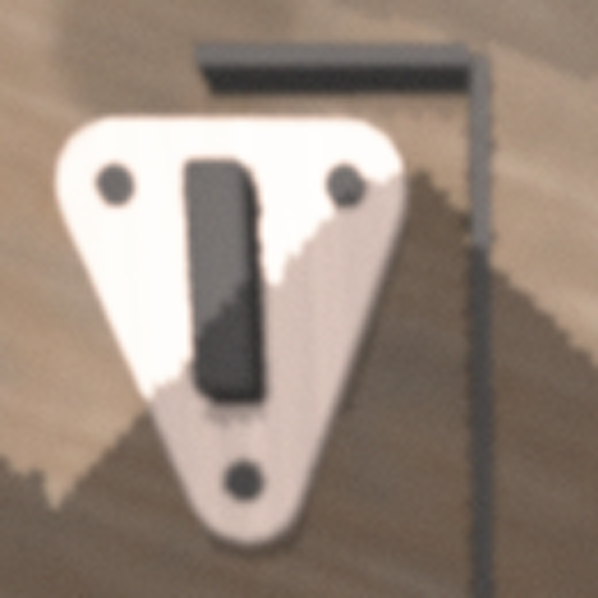

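```bash
echo '[0.4247,-0.0426,0.101,19.97]'>cmd.json; python3 - <<'E'
from h import *
plan(.528,.047,.06,20)
plan(.528,.047,-.006,20)
E
```

```text
row [np.float64(12.77), np.float64(-4.89), 4.1, 0, 0, -0.0] dist 143.0 rows>= 4.0 new [ 0.528  0.047  0.06  19.97 ]
row [np.float64(-0.0), np.float64(-0.0), 6.6, 0, 0, -0.0] dist 66.0 rows>= 2.0 new [ 5.280e-01  4.700e-02 -6.000e-03  1.997e+01]
```

Request:
drive_tool --targets '[4, -1.6, 1, 0, 0, 0, 8, -3.2, 2, 0, 0, 0, 11, -4.4, 3, 0, 0, 0, 12.77, -4.89, 4.1, 0, 0, 0, 12.77, -4.89, 4.1, 0, 0, 0, 12.77, -4.89, 4.1, 0, 0, 0, 12.77, -4.89, 4.1, 0, 0, 0, 12.77, -4.89, 4.1, 0, 0, 0]'

```text
time: 13.97
position: [0.5259, 0.0463, 0.0598]
tool_rot: [0.985, 0.173, -0.001, -0.0]
ft_force: [0.5, -0.3, 0.8]
grip_width: 0.0435
```

```bash
python3 - <<'E'
from h import *
o=robot.get_obs(); print(o['position'],o['time']); p=pose(); snap('wrist','w10')
snap('side','s10'); im=cv2.imread('pics/s10.png'); cv2.imwrite('pics/s10c.png',cv2.resize(im[150:240,280:380],None,fx=6.5,fy=6.5,interpolation=2))
print(json.dumps([list(p[0]),list(p[1])]))
E
```

```text
[0.52593579 0.04630843 0.05979776] 13.9667
[[0.5259357904395544, 0.046308428725285344, 0.05979776257290722], [0.9849391142734413, 0.17289583761643107, -0.0013676555112524227, -0.00031627134563822694]]
```

View pics/w10.png

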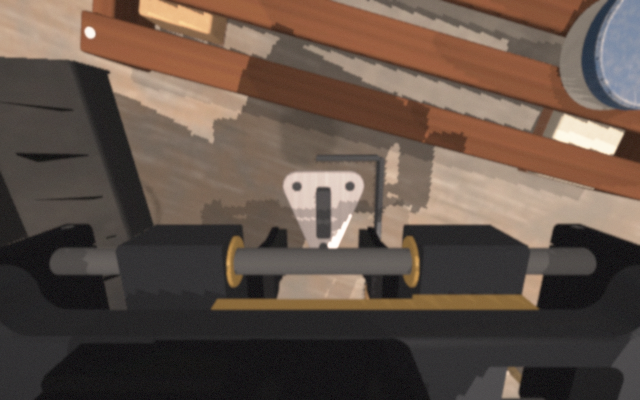

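View pics/s10c.png

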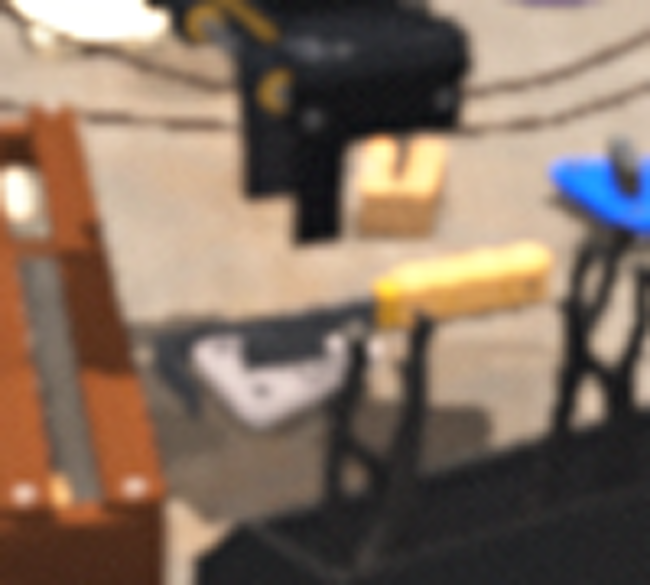

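```bash
python3 - <<'E'
from h import *
p=([.5262,.0464,.0598],[0.98494,0.17290,-0.0008,-0.0003])
M=[]
for uv,z in [((297,186),.017),((350,186),.017),((324,247),.017),((323,213),.035)]:
    X=pt('wrist',*uv,z=z,pose=p); t=R.from_quat(p[1]).inv().apply(X-np.array(p[0])); print(X.round(4),'tool',(t*1000).round(1))
o=robot.get_obs();print(o['position'])
E
```

```text
[0.5399 0.0746 0.017 ] tool [ 22.5 -21.8  42.8]
[0.555 0.033 0.017] tool [22.6 22.4 42.7]
[0.4961 0.0347 0.017 ] tool [-32.2   0.8  42.8]
[0.5302 0.048  0.035 ] tool [ 4.4 -0.2 24.8]
[0.52678199 0.04615299 0.06042479]
```

Request:
drive_tool --targets '[0, 0, 2, 0, 0, 0, 0, 0, 4, 0, 0, 0, 0, 0, 5.2, 0, 0, 0, 0, 0, 6, 0, 0, 0, 0, 0, 6.5, 0, 0, 0, 0, 0, 6.5, 0, 0, 0, 0, 0, 6.5, 0, 0, 0]'

```text
time: 14.65
position: [0.528, 0.0467, -0.0044]
tool_rot: [0.985, 0.173, 0.0, 0.0]
ft_force: [-0.1, 0.3, -0.6]
grip_width: 0.0436
```

Request:
drive_tool --targets '[0, 0, 0, 0, 0, 0, 0, 0, 0, 0, 0, 0, 0, 0, 0, 0, 0, 0, 0, 0, 0, 0, 0, 0, 0, 0, 0, 0, 0, 0, 0, 0, 0, 0, 0, 0, 0, 0, 0, 0, 0, 0, 0, 0, 0, 0, 0, 0]' --grip 1 --squeeze 40

```text
time: 15.32
position: [0.5279, 0.047, -0.0046]
tool_rot: [0.985, 0.173, 0.0, 0.0]
ft_force: [1.4, -0.2, 2.6]
grip_width: 0.0117
```

Request:
drive_tool --targets '[0, 0, -0.5, 0, 0, 0, 0, 0, -1, 0, 0, 0, 0, 0, -2, 0, 0, 0, 0, 0, -3.5, 0, 0, 0, 0, 0, -6, 0, 0, 0, 0, 0, -10, 0, 0, 0, 0, 0, -14, 0, 0, 0, 0, 0, -18, 0, 0, 0, 0, 0, -20, 0, 0, 0, 0, 0, -20, 0, 0, 0, 0, 0, -20, 0, 0, 0]'

```text
time: 16.23
position: [0.5279, 0.0469, 0.1965]
tool_rot: [0.985, 0.173, 0.001, 0.0]
ft_force: [-0.1, 0.0, -3.0]
grip_width: 0.0115
```

```bash
python3 - <<'E'
from h import *
d=np.load('pics/side0.npy')
c=robot.calibration('side'); A=c['R'].T; o=-A@c['t']
v,u=np.mgrid[0:400,0:640]; r=np.stack([u,v,np.ones_like(u)],-1)@np.linalg.inv(c['mtx']).T
P=o+(r*d[...,None])@A.T
m=(P[...,0]>.3)&(P[...,0]<.6)&(P[...,1]>.1)&(P[...,1]<.36); print('rack max z',np.sort(P[m][:,2])[-5:])
o=robot.get_obs(); print(o['position'],o['ft_force'],o['grip_width'])
im,_=snap('side','s11'); cv2.imwrite('pics/s11c.png',cv2.resize(im[80:230,240:420],None,fx=4.2,fy=4,interpolation=2)[:,:,::-1])
snap('wrist','w11')
E
```

```text
rack max z [0.16598646 0.16630071 0.1664713  0.16689351 0.16716118]
[0.52788928 0.04691519 0.19654694] [-0.12981794  0.01366446 -2.99743891] 0.01154976977654982
```

View pics/s11c.png

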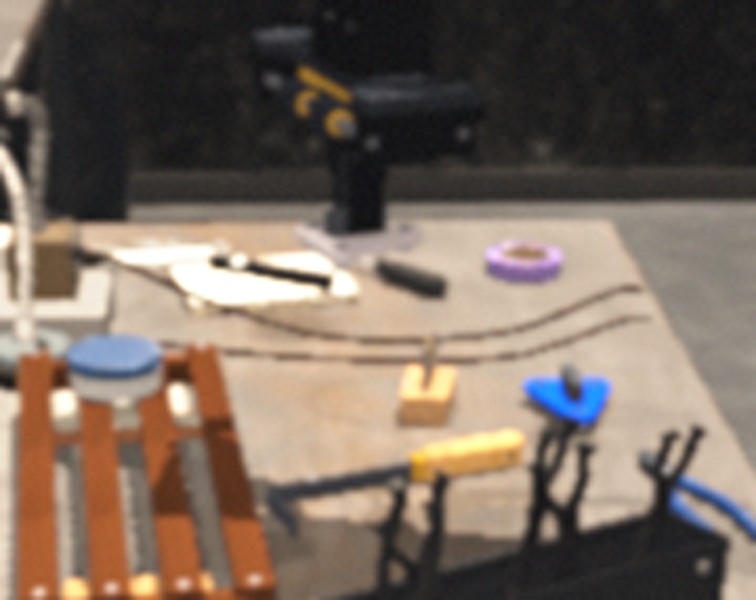

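View pics/w11.png

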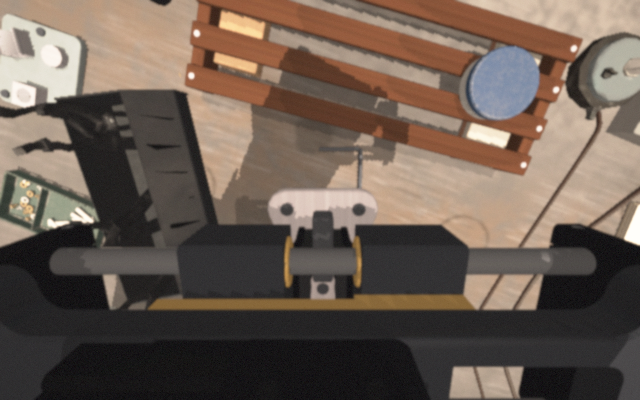

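```bash
echo '[0.5280,0.0470,0.195,19.97]'>cmd.json; python3 - <<'E'
from h import *
c=robot.calibration('wrist');H=c['hand_eye'];K=np.linalg.inv(c['mtx'])
for uv in [(287,210),(359,210),(322.5,289)]:
    r=H[:3,:3]@(K@np.array([*uv,1.])); o=H[:3,3]; print((o+r*(-.0216-o[2])/r[2])*1000)
plan(.455,.42,.205,1)
plan(.455,.42,.11,1)
E
```

```text
[ 19.94785956 -22.44830184 -21.6       ]
[ 19.9741767   21.90437207 -21.6       ]
[-34.52597767  -0.54324579 -21.6       ]
row [np.float64(5.88), np.float64(-37.55), -1.0, 0, 0, 19.0] dist 380.0 rows>= 10.0 new [0.455 0.42  0.205 0.97 ]
row [np.float64(-0.0), np.float64(0.0), 9.5, 0, 0, -0.0] dist 95.0 rows>= 3.0 new [0.455 0.42  0.11  0.97 ]
```

Request:
drive_tool --targets '[0.2, -1.2, -1, 0, 0, 0.6, 0.6, -4, -1, 0, 0, 2, 1.2, -7.5, -1, 0, 0, 4, 1.7, -11, -1, 0, 0, 6, 2.3, -14.5, -1, 0, 0, 8, 2.8, -18, -1, 0, 0, 10, 3.4, -21.5, -1, 0, 0, 12, 3.9, -25, -1, 0, 0, 14, 4.5, -28.5, -1, 0, 0, 16, 5, -32, -1, 0, 0, 17.5, 5.5, -35, -1, 0, 0, 18.5, 5.88, -37, -1, 0, 0, 19]'

```text
time: 17.33
position: [0.4539, 0.4168, 0.2018]
tool_rot: [1.0, 0.009, -0.003, 0.001]
ft_force: [0.5, 0.1, -2.6]
grip_width: 0.0114
```

Request:
drive_tool --targets '[0, -0.55, 0, 0, 0, 0, 0, -0.55, 2, 0, 0, 0, 0, -0.55, 5, 0, 0, 0, 0, -0.55, 7.5, 0, 0, 0, 0, -0.55, 9, 0, 0, 0, 0, -0.55, 9.5, 0, 0, 0, 0, -0.55, 9.5, 0, 0, 0, 0, -0.55, 9.5, 0, 0, 0, 0, -0.55, 9.5, 0, 0, 0]'

```text
time: 18.08
position: [0.4576, 0.4204, 0.1111]
tool_rot: [1.0, 0.008, 0.001, -0.0]
ft_force: [0.1, 0.2, -2.6]
grip_width: 0.0113
```

```bash
python3 - <<'E'
from h import *
o=robot.get_obs(); print(o['position'],o['grip_width'],o['time'],o['joint_velocities'].round(3)); p=pose(); json.dump([list(p[0]),list(p[1])],open('w12.json','w')); print(p)
snap('wrist','w12'); im=cv2.imread('pics/w12.png'); cv2.imwrite('pics/w12c.png',cv2.resize(im[30:230,215:415],None,fx=3,fy=3,interpolation=2))
E
```

```text
[0.45755769 0.420441   0.11105091] 0.0113369446647396 18.0833 [ 0.004 -0.017 -0.007 -0.001  0.002  0.001]
(array([0.45755769, 0.420441  , 0.11105091]), array([ 9.99965182e-01,  8.29721867e-03,  7.80071796e-04, -4.27257855e-04]))
```

View pics/w12.png

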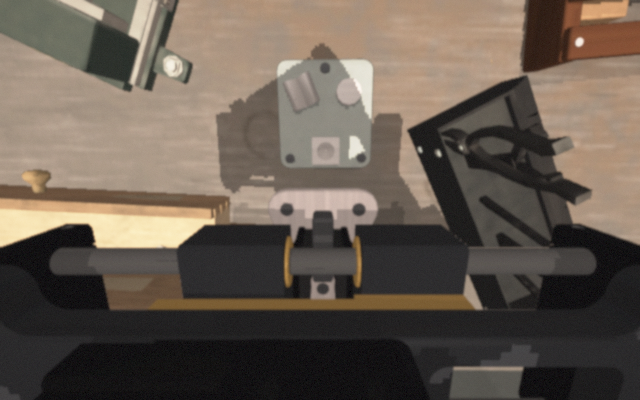

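View pics/w12c.png

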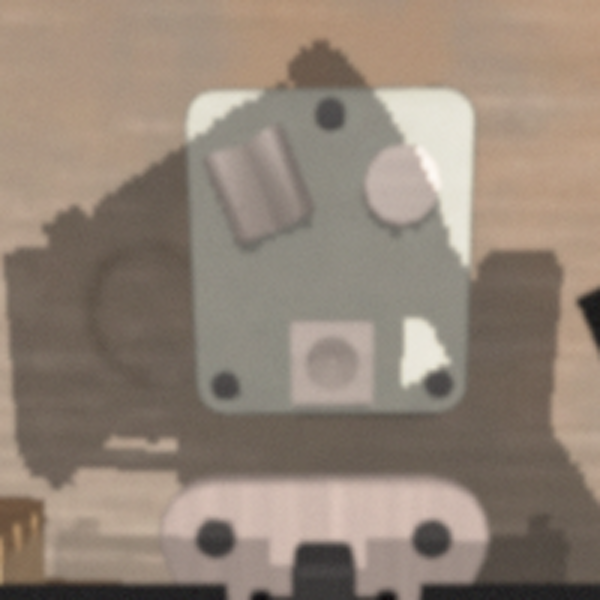

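```bash
python3 - <<'E'
from h import *
p=json.load(open('w12.json')); Rt=R.from_quat(p[1])
f=lambda u,v:(215+u/3,30+v/3)
def s(n,uv,z):
    X=pt('wrist',*f(*uv),z=z,pose=p); print(n,X.round(4),'tool mm',(Rt.inv().apply(X-np.array(p[0]))*1000).round(1)); return X
c=s('cone',(332.5,362.3),.0256)
s('vee',(260,186),.0256); s('flat',(401,183),.020)
S=[s('slab',u,.01) for u in [(188,90),(474,88),(468,408),(200,410)]]
m=np.mean(S,0); print('slab centre',m.round(4),'cone from centre should be -33')
for a,b in [(0,1),(3,2),(3,0),(2,1)]:
    v=S[b]-S[a]; print(np.degrees(np.arctan2(v[1],v[0])).round(2), np.linalg.norm(v).round(4))
E
```

```text
cone [0.5062 0.4186 0.0256] tool mm [48.4  2.7 85.5]
vee [0.5586 0.4418 0.0256] tool mm [101.3 -19.6  85.6]
flat [0.561  0.3984 0.02  ] tool mm [102.9  23.8  91.2]
slab [0.5884 0.4654 0.01  ] tool mm [131.4 -42.7 101.3]
slab [0.5905 0.3759 0.01  ] tool mm [132.   46.9 101.2]
slab [0.4905 0.3718 0.01  ] tool mm [ 32.   49.3 101.1]
slab [0.4883 0.4635 0.01  ] tool mm [ 31.3 -42.4 101.1]
slab centre [0.5394 0.4191 0.01  ] cone from centre should be -33
-88.65 0.0896
-88.58 0.0917
1.1 0.1002
2.34 0.1001
```

```bash
echo '[0.4550,0.4200,0.110,0.97]'>cmd.json; python3 - <<'E'
from h import *
o=robot.get_obs(); print(o['position'],o['tool_rot'],o['q'])
plan(.5395,.4192,.05,1.7)
E
```

```text
[0.45765352 0.42062889 0.11145362] [ 9.99964460e-01  8.33572634e-03  1.08530059e-03 -6.45264962e-04] [ 5.63756386e-01  6.25159541e-01  1.52065525e+00 -5.73206307e-05
  9.93253054e-01  2.11791229e+00]
row [np.float64(8.45), np.float64(0.22), 6.0, 0, 0, -0.7] dist 104.0 rows>= 3.0 new [0.5395 0.4192 0.05   1.67  ]
```

Request:
drive_tool --targets '[1.5, 0, 0.5, 0, 0, -0.7, 4, 0.1, 2, 0, 0, -0.7, 6.5, 0.2, 4, 0, 0, -0.7, 8, 0.25, 5.5, 0, 0, -0.7, 8.28, 0.25, 6.1, 0, 0, -0.7, 8.28, 0.25, 6.1, 0, 0, -0.7, 8.28, 0.25, 6.1, 0, 0, -0.7, 8.28, 0.25, 6.1, 0, 0, -0.7]'

```text
time: 18.8
position: [0.5388, 0.4196, 0.0505]
tool_rot: [1.0, 0.015, 0.0, -0.0]
ft_force: [-0.5, 0.8, -3.8]
grip_width: 0.0115
```

```bash
python3 - <<'E'
from h import *
o=robot.get_obs(); print(o['position'],o['tool_rot'],o['time'])
snap('wrist','w13'); im,_=snap('side','s13'); cv2.imwrite('pics/s13c.png',cv2.resize(im[210:330,270:390],None,fx=5,fy=5,interpolation=2)[:,:,::-1])
print([robot.get_obs()['position'] for _ in range(1)])
E
```

```text
[0.53875226 0.41963789 0.05053343] [ 9.99888666e-01  1.49171811e-02  2.37415252e-04 -2.76342324e-04] 18.8
[array([0.53899661, 0.41982393, 0.05076062])]
```

View pics/w13.png

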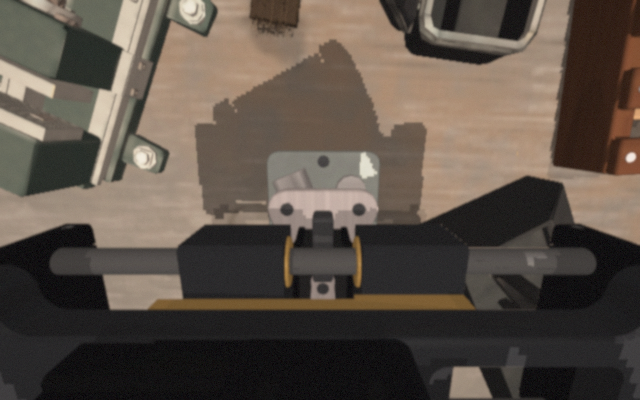

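View pics/s13c.png

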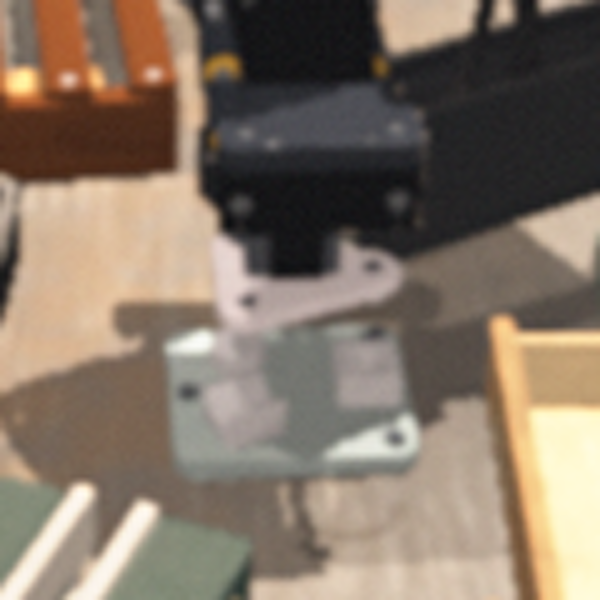

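```bash
python3 - <<'E'
from h import *
p=json.load(open('w12.json')); c=robot.calibration('wrist');H=c['hand_eye']; d=np.load('pics/w12.npy')
v,u=np.mgrid[0:400,0:640]; r=np.stack([u,v,np.ones_like(u)],-1)@np.linalg.inv(c['mtx']).T
T=(r*d[...,None])@H[:3,:3].T+H[:3,3]; P=R.from_quat(p[1]).apply(T.reshape(-1,3)).reshape(T.shape)+p[0]
m=(u>400)&(v<222)&(P[...,2]>.06)&(P[...,1]>.2)
Q=P[m]; print(len(Q), Q.max(0),Q.min(0))
k=Q[:,2]>.09; print('tall', Q[k].min(0),Q[k].max(0) ); 
k=(Q[:,1]>.30)
print('near', Q[k].max(0), Q[k].min(0)); k&=Q[:,2]>.085; print(Q[k][::20].round(3)[:20])
q=json.load(open('w12.json'))
# slab in w13
p=([.5389,.4197,.0506],[.99989,.01492,.0002,-.0003]);
for uv,z in [((267,152),.01),((380,152),.01)]: print(pt('wrist',*uv,z=z,pose=p))
E
```

```text
7639 [0.5646751  0.42210183 0.30003028] [0.44920654 0.20758687 0.06002171]
tall [0.48947824 0.27972894 0.09000418] [0.53109126 0.42210183 0.30003028]
near [0.54732175 0.42210183 0.30003028] [0.45941289 0.3000091  0.06002748]
[[0.524 0.422 0.3  ]
 [0.524 0.422 0.3  ]
 [0.524 0.422 0.3  ]
 [0.524 0.422 0.3  ]
 [0.524 0.422 0.3  ]
 [0.524 0.422 0.3  ]
 [0.524 0.422 0.3  ]
 [0.53  0.301 0.132]
 [0.529 0.308 0.116]
 [0.529 0.309 0.102]
 [0.529 0.307 0.12 ]
 [0.528 0.309 0.094]
 [0.528 0.31  0.119]
 [0.528 0.303 0.131]
 [0.528 0.311 0.106]
 [0.528 0.309 0.122]
 [0.528 0.302 0.133]
 [0.527 0.312 0.109]
 [0.527 0.31  0.125]
 [0.527 0.303 0.132]]
[0.58803918 0.4663101  0.01      ]
[0.59080134 0.37565041 0.01      ]
```

Request:
drive_tool --targets '[0.14, 0.03, 1, 0, 0, 0, 0.14, 0.03, 2, 0, 0, 0, 0.14, 0.03, 2.5, 0, 0, 0, 0.14, 0.03, 2.8, 0, 0, 0, 0.14, 0.03, 3, 0, 0, 0, 0.14, 0.03, 3, 0, 0, 0, 0.14, 0.03, 3, 0, 0, 0]'

```text
time: 19.48
position: [0.5409, 0.4189, 0.019]
tool_rot: [1.0, 0.015, -0.0, 0.0]
ft_force: [-0.6, -1.1, -3.4]
grip_width: 0.0114
```

```bash
python3 - <<'E'
from h import *
o=robot.get_obs(); print(o['position'],o['tool_rot'],o['ft_force'])
im,_=snap('side','s14'); cv2.imwrite('pics/s14c.png',cv2.resize(im[240:320,280:370],None,fx=7,fy=7,interpolation=2)[:,:,::-1])
E
```

```text
[0.54091279 0.41889321 0.01902823] [ 9.99894019e-01  1.45583533e-02 -6.89972152e-05  3.58934019e-05] [-0.64641642 -1.05420316 -3.38414388]
```

View pics/s14c.png

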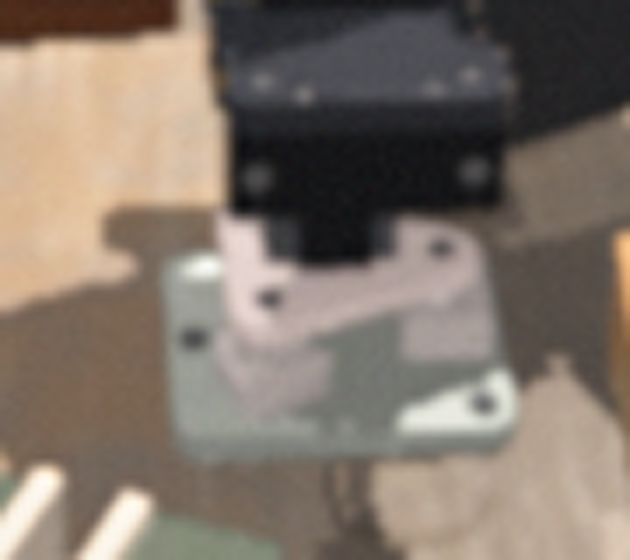

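Request:
drive_tool --targets '[0, 0, 0.1, 0, 0, 0, 0, 0, 0.2, 0, 0, 0, 0, 0, 0.2, 0, 0, 0]'

```text
time: 19.78
position: [0.5409, 0.4189, 0.0173]
tool_rot: [1.0, 0.015, 0.0, -0.0]
ft_force: [-0.4, 0.2, -2.8]
grip_width: 0.0115
```

Request:
drive_tool --targets '[0, 0, 0.1, 0, 0, 0, 0, 0, 0.15, 0, 0, 0, 0, 0, 0.15, 0, 0, 0]'

```text
time: 20.03
position: [0.5406, 0.4192, 0.0161]
tool_rot: [1.0, 0.014, -0.0, -0.0]
ft_force: [-1.3, 1.2, -0.3]
grip_width: 0.012
```

Request:
drive_tool --targets '[-0.03, -0.03, 0.05, 0, 0, 0, -0.03, -0.03, 0.05, 0, 0, 0, -0.03, -0.03, 0.05, 0, 0, 0]'

```text
time: 20.28
position: [0.5403, 0.4195, 0.0157]
tool_rot: [1.0, 0.015, -0.0, -0.0]
ft_force: [-2.5, 0.2, 2.3]
grip_width: 0.0119
```

Request:
drive_tool --targets '[-0.06, 0, 0, 0, 0, 0, -0.06, 0, 0, 0, 0, 0, -0.06, 0, 0, 0, 0, 0]' --squeeze 5

```text
time: 20.53
position: [0.5403, 0.4195, 0.0156]
tool_rot: [1.0, 0.015, 0.0, -0.0]
ft_force: [-0.6, 0.5, 1.2]
grip_width: 0.0121
```

Request:
drive_tool --targets '[0, 0, 0, 0, 0, 0, 0, 0, 0, 0, 0, 0, 0, 0, 0, 0, 0, 0, 0, 0, 0, 0, 0, 0, 0, 0, 0, 0, 0, 0, 0, 0, 0, 0, 0, 0]' --grip 0

```text
time: 21.03
position: [0.5401, 0.419, 0.0152]
tool_rot: [1.0, 0.015, 0.0, 0.0]
ft_force: [-0.2, -0.3, -0.9]
grip_width: 0.0411
```

```bash
python3 - <<'E'
from h import *
o=robot.get_obs(); print(o['position'],o['ft_force'],o['grip_width'])
p=pose(); print(p); snap('wrist','w15'); im=cv2.imread('pics/w15.png'); cv2.imwrite('pics/w15c.png',cv2.resize(im[140:300,250:400],None,fx=5,fy=3.75,interpolation=2))
im,_=snap('side','s15'); cv2.imwrite('pics/s15c.png',cv2.resize(im[240:320,280:370],None,fx=7,fy=7,interpolation=2)[:,:,::-1])
E
```

```text
[0.54005277 0.41902738 0.0151688 ] [-0.17818006 -0.27231702 -0.91127449] 0.04113592336161547
(array([0.54005277, 0.41902738, 0.0151688 ]), array([9.99894000e-01, 1.45596229e-02, 2.70427011e-05, 7.76057770e-05]))
```

View pics/w15.png

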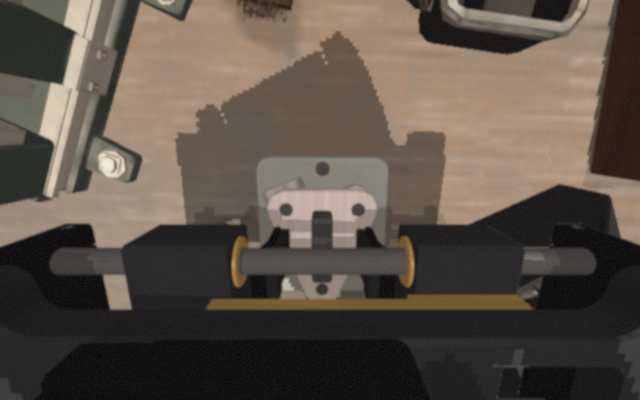

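View pics/s15c.png

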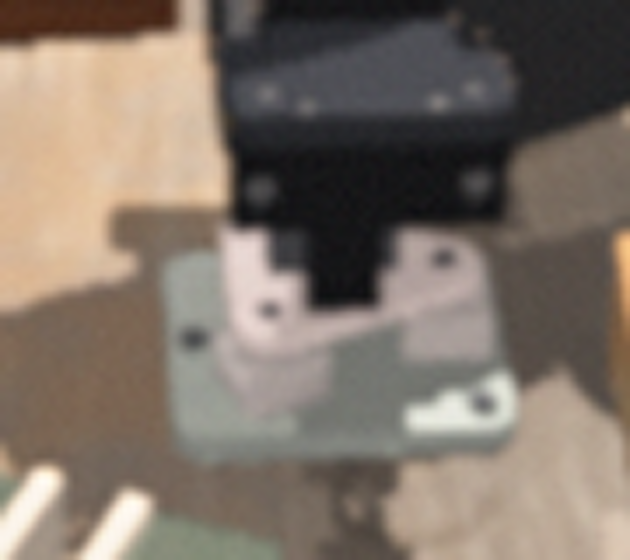

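Request:
drive_tool --targets '[0, 0, -0.5, 0, 0, 0, 0, 0, -1.5, 0, 0, 0, 0, 0, -3, 0, 0, 0, 0, 0, -6, 0, 0, 0, -2, 0, -9.5, 0, 0, 0, -5, 0, -10, 0, 0, 0, -8, 0, -10, 0, 0, 0, -9, 0, -10, 0, 0, 0, -9, 0, -10, 0, 0, 0, -9, 0, -10, 0, 0, 0, -9, 0, -10, 0, 0, 0]'

```text
time: 22.05
position: [0.4519, 0.4171, 0.1156]
tool_rot: [1.0, 0.014, 0.001, -0.001]
ft_force: [0.1, -0.7, 0.5]
grip_width: 0.0435
```

```bash
python3 - <<'E'
from h import *
o=robot.get_obs(); print(o['position'],o['ft_force'],o['joint_velocities'].round(3))
p=pose(); json.dump([list(p[0]),list(p[1])],open('w16.json','w')); snap('wrist','w16'); im=cv2.imread('pics/w16.png'); cv2.imwrite('pics/w16c.png',cv2.resize(im[60:210,240:400],None,fx=5,fy=4,interpolation=2))
im,_=snap('side','s16'); cv2.imwrite('pics/s16c.png',cv2.resize(im[240:320,280:370],None,fx=7,fy=7,interpolation=2)[:,:,::-1])
snap('top','t16')
E
```

```text
[0.45194256 0.41706452 0.11564134] [ 0.1262716 -0.677134   0.4900674] [-0.01   0.013 -0.008  0.002  0.002  0.001]
```

View pics/w16c.png

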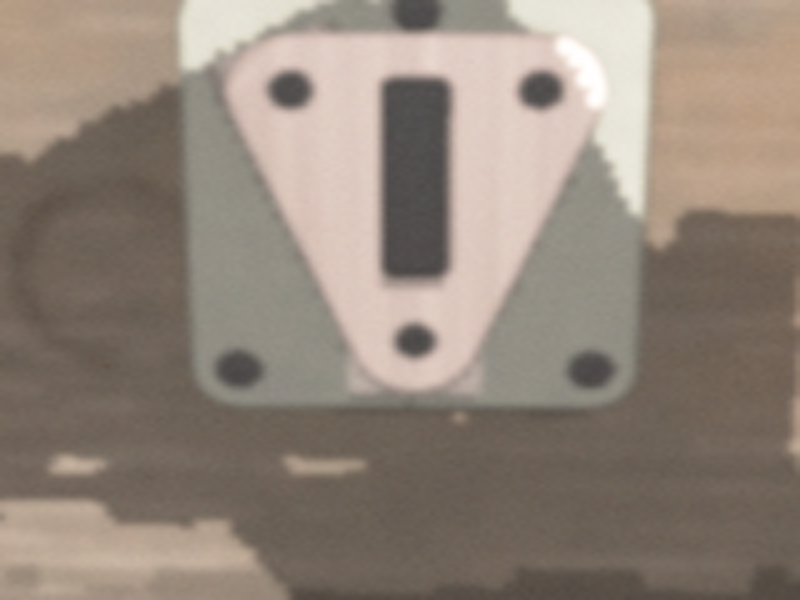

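View pics/s16c.png

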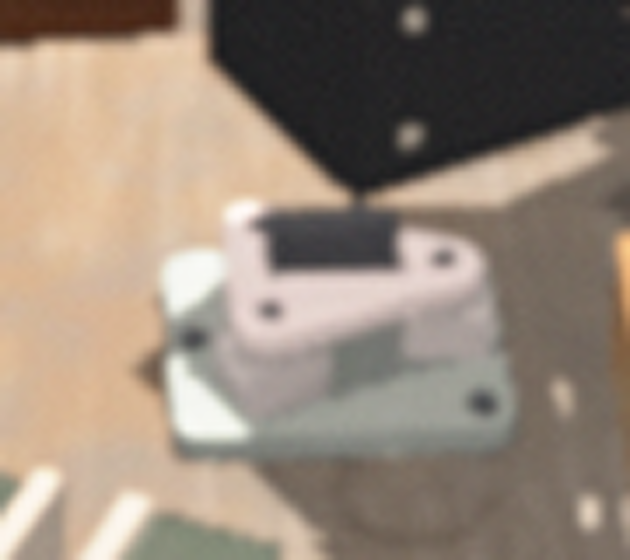

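View pics/t16.png

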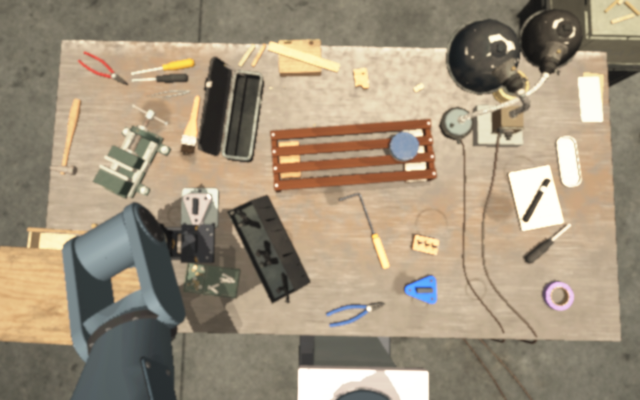

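Check heights/level and ball positions against the home points.

```bash
python3 - <<'E'
from h import *
p=json.load(open('w16.json')); c=robot.calibration('wrist');H=c['hand_eye']; d=np.load('pics/w16.npy')
f=lambda u,v:(240+u/5,60+v/4)
Rt=R.from_quat(p[1]).as_matrix(); cone=np.array([.5062,.4187]); yw=np.radians(1.7); B=np.array([[np.cos(yw),np.sin(yw)],[-np.sin(yw),np.cos(yw)]])
for n,uv in dict(a=(413,341),b=(290,90),c=(540,90)).items():
    X=pt('wrist',*f(*uv),z=.037,pose=p); print(n,X.round(4),'base frame',(B@(X[:2]-cone)*1000).round(1))
S=[pt('wrist',*f(*uv),z=.01,pose=p)[:2] for uv in [(195,405),(637,405)]]
print('slab front', [(B@(s-cone)*1000).round(1) for s in S])
v,u=np.mgrid[0:400,0:640]; r=np.stack([u,v,np.ones_like(u)],-1)@np.linalg.inv(c['mtx']).T
T=(r*d[...,None])@H[:3,:3].T+H[:3,3]; P=T@Rt.T+np.array(p[0])
pl=[]
for uv in [(340,60),(470,60),(330,130),(500,130),(360,200),(470,200),(390,310),(440,310),(345,100),(490,90)]:
    a,b=map(lambda x:int(round(x)),f(*uv)); pl.append(P[b-1:b+2,a-1:a+2].reshape(-1,3).mean(0))
pl=np.array(pl); print('top z',(pl[:,2]*1000).round(1)); A=np.c_[pl[:,:2],np.ones(10)]; k=np.linalg.lstsq(A,pl[:,2],rcond=None)[0]; print('slopes',k[:2],'z mean',pl[:,2].mean())
E
```

```text
a [0.5061 0.4191 0.037 ] base frame [-0.1  0.4]
b [0.5598 0.4425 0.037 ] base frame [54.3 22.2]
c [0.5611 0.3983 0.037 ] base frame [ 54.2 -22. ]
slab front [array([-17.7,  45.7]), array([-17.7, -46.1])]
top z [68.1 38.  37.9 38.8 38.2 38.1 38.6 38.8 37.9 38.3]
slopes [0.12333795 0.27443755] z mean 0.041270087397254254
```

```bash
python3 - <<'E'
from h import *
im=cv2.imread('pics/t16.png'); cv2.imwrite('pics/t16c.png',cv2.resize(im[150:280,320:420],None,fx=5,fy=4.5,interpolation=2))
d=np.load('pics/side0.npy')
for uv in [(340,198),(361,194),(376,240),(384,264)]: print(pt('top',*uv,z=.016).round(4))
A=np.array([.677,.036]); y=np.radians(5.4); X=pt('top',350,196,z=.016)[:2]-A; print('foot x_s',X@[np.cos(y),np.sin(y)])
E
```

```text
[0.5711 0.0645 0.016 ]
[0.5823 0.0116 0.016 ]
[ 0.4676 -0.027   0.016 ]
[ 0.4087 -0.0472  0.016 ]
foot x_s -0.09957163328476307
```

View pics/t16c.png

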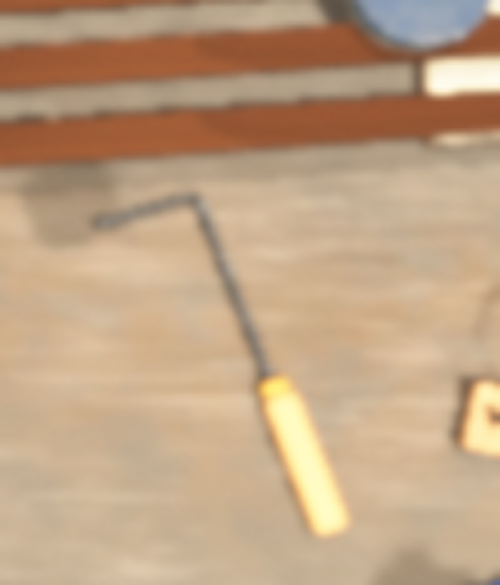

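The hook lies flat with its foot about 20 mm in front of the shelf, and the plate is seated. I'm handing the job in.

```bash
python3 -c "
from rig import robot
print(robot.hand_in(), robot.get_obs()['time'])"
```

```text
the job is handed in; nothing more can be done
the job is handed in; nothing more can be done
```

The job is done and handed in at about 22 s of the 67 s allowed. I raked the plate out from under the shelf with the hook. I then laid the hook flat on the bench, lifted the plate by its bar, and set it on the base at low force (about 5 N on the seats).

**Plate:** in the last wrist picture the three balls are within about 0.5 mm of their home points in plan. The plate top reads level at 38 to 39 mm, about 1 mm over the nominal 37 mm; the depth camera read about that much high earlier too. One of the ten depth samples was an outlier (68 mm, probably off the bar), and it spoiled the fitted slope, so I judged level from the other nine.

**Hook:** the top picture shows it lying on the bench away from the base, with its foot at about x = -0.10 m in the shelf frame. I did not measure its height again after letting go.

**Other things:** the punch block and tin look unmoved, and what shows of the stone and cork block looks the same as at the start. I judged these by eye in the top picture.

**Failed grasp:** my first grasp of the hook closed on air. The real finger ends are about 26 mm short of the stated tool point. I measured this with the side camera and allowed for it from then on.

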